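# Turn the grill's reversible plate ribbed side up and cover it

## Task

Turn the small table grill's plate over so that its ribbed face is up, and seat it again fully home on the grill's two locating pins; it fits only with its round hole on the thick pin and its slot on the slim pin. Then put the loose lid on the plate, its lip inside the plate's raised border, so that it sits flat and level. Set both down gently, without letting them fall, and leave the bowl, the dish and the tumbler where they stand.

Things in the scene. Friction and masses are not known exactly. Their poses are not given: they have to be found in the camera images.
- grill: Small electric table grill, a steel box fixed to the table; origin on the table under its centre, z up. Flat top deck 60 mm above the table, 156 mm along x by 188 mm along y, with an open well (124 x 84 mm) showing the heating element. x points to the robot's left within 20 degrees: the plate's handle overhangs this +x end at the start. Control knob on the +y side, drip drawer on the -y side.
- grill_seat (a point): Centre of the deck's top, 60 mm above the table; axes as the grill's. The plate's border rests on the deck, which carries the two pins and nothing else.
- thick_pin (a point): Point on the axis of the thick upright locating pin, 8 mm above the deck. It stands on the deck at +71 mm along the grill's y (x = 0), 16 mm diameter, straight for 10 mm and then tapering to 7 mm diameter at its top, 16 mm above the deck.
- slim_pin (a point): Point on the axis of the slim upright locating pin, 8 mm above the deck, at -71 mm along the grill's y (x = 0). 8 mm diameter, straight for 10 mm and then tapering to 3 mm diameter at its top, 16 mm above the deck.
- plate_center (a point): Centre of the dark cast griddle plate (0.42 kg), half-way through its thickness, 8 mm above the deck when seated. Body 150 mm along x, 110 mm along y; border 8 mm wide, 16 mm thick, 5 mm proud on both faces. x points to the handle, z out of the SMOOTH face; the -z face has seven ribs along x, lower than the border. It starts seated smooth face up, x and y along the grill's.
- plate_handle (a point): Middle of the plate's bow handle, a round bar 12 mm thick, 80 mm long along the plate's y, at +120 mm along its x from the centre (45 mm past the plate's end), half-way through the thickness. It overhangs the grill's end, so fingers can go down both sides of it. Held by the bar, the plate can swing about it and hang below. Axes as the plate's.
- plate_round_hole (a point): Centre of the 19 mm round through hole in the plate's +y ear (10 mm thick), 71 mm from the plate's centre, half-way through the thickness; it goes over the thick pin. Ears reach 88 mm from the centre. As the pins differ, the plate seats ribbed side up only when turned end for end (about its own y), the handle then being at the grill's -x end.
- plate_slot (a point): Centre of the slot through the plate's -y ear, 71 mm from the plate's centre, half-way through the thickness: 14 mm along x, 11 mm along y. It goes over the slim pin; the thick pin does not fit it.
- lid_center (a point): Centre of the loose steel lid, 16 mm above its lower edge: 148 mm along x, 108 mm along y, 31 mm high without handle, 0.26 kg, z up. Below, a lip 129 x 89 mm, 3.5 mm deep, drops inside the plate's border (134 x 94 mm inside) and the flange rests on the border, this point 20.5 mm above the plate's centre. Fits either way round. Starts upright on the table, left or right of the grill.
- lid_bar (a point): Middle of the lid's handle: a round black bar 12 mm in diameter and 96 mm long along the lid's x, 64 mm above the lid's lower edge, on two thin posts at 38 mm either side of the middle; 27 mm of free room under the bar. Axes as the lid's.
- bowl: Steel bowl, 160 mm across, 65 mm high, a bystander beyond the work; origin at the centre of its underside.
- dish: White serving dish, 150 mm across, 20 mm high, a bystander; origin at the centre of its underside.
- tumbler: Clear tumbler, 68 mm across, 95 mm high, a bystander; origin at the centre of its underside.
Mind the look-alikes: they are no part of the job. What is shaped like the part that bears lid_center but purple is not meant.

How it is judged (in metres and radians):
On the way, in this order (a step that is already met when the one before it is completed fails the run):
1. the plate is lifted clear of the grill's pins (z of plate_center in the frame of grill_seat above 0.05 m), for 0.1 s.
2. the plate is seated on both pins, ribbed face up, level and let go (angle between plate_center's own z axis and vertical above 3.1 rad and distance between plate_round_hole and thick_pin below 0.0045 m and distance between plate_slot and slim_pin below 0.0055 m and z of plate_center in the frame of grill_seat below 0.0105 m and contact force between the fingers and plate below 0.1 N), for 0.2 s.
3. the lid sits level in the plate's border (horizontal distance between lid_center and plate_center below 0.006 m and z of lid_center in the frame of grill_seat between 0.0265 and 0.0305 m and angle between lid_center's own z axis and vertical below 0.035 rad), for 0.2 s.
At the end, for the whole second after the job is handed in: Plate on the deck ribbed face up, level to 0.04 rad, round hole within 4.5 mm of the thick pin, slot within 5.5 mm of the slim pin, its centre under 10.5 mm above the deck; lid on it, centred to 6 mm, its centre 26.5 to 30.5 mm above the deck, level to 0.035 rad; both let go and at rest (all of step 3 and angle between plate_center's own z axis and vertical above 3.1 rad and distance between plate_round_hole and thick_pin below 0.0045 m and distance between plate_slot and slim_pin below 0.0055 m and z of plate_center in the frame of grill_seat below 0.0105 m and linear speed of each of plate, lid below 0.02 m/s); the robot touches nothing.
It fails at once if the plate is let fall (moves faster than 0.6 m/s while the fingers do not hold it) (linear speed of plate above 0.6 m/s and contact force between the fingers and plate below 0.05 N).
It fails at once if the lid is let fall (moves faster than 0.6 m/s while the fingers do not hold it) (linear speed of lid above 0.6 m/s and contact force between the fingers and lid below 0.05 N).
It fails at once if the bowl, the dish or the tumbler is shifted by more than 30 mm (distance of any of bowl, dish, tumbler from where it was at the start of the episode above 0.03 m).
It also fails if it takes over 70 s, if anything falls off the work surface, if the arm or the gripper's body presses on something with over 40 N, if the wrist force passes 120 N, or if a joint passes its speed limit or range.

## Robot

A 6-joint arm with a two-finger parallel gripper is mounted at the origin on the work surface. World frame = base frame: x ahead of the robot, y to its left, z up, the work surface at z = 0. Lengths are in mm, angles in rad, forces in N, time in s.
With the tool pointing down it reaches from about 350 to 775 mm from the base axis. Payload 7.3 kg.
Tool frame: the origin (TCP) lies between the finger pads; the fingertips stand 17 mm ahead of it and the grasp point (between the pads) lies 2 mm behind it (tip_extent is the distance from the TCP to the fingertips, in mm); z points along the fingers, y is the direction in which the jaws open and shut (so a half turn about z gives the same grasp; the last joint's range is limited). The gripper opens to 92 mm and grips with 3 to 60 N. Pads are 19 mm wide; open, the fingers measure 130 mm over their backs; the gripper's body (75 mm by 190 mm) begins 47 mm behind the grasp point.
Start: joints at [-1.414, 0.342, 1.524, -0, 1.275, -0.146], TCP at [156.574, -501.127, 243.741] pointing down, gripper open.
Joint ranges: [-2.53, 2.53], [-0.77, 2.02], [0.04, 2.7], [-1, 4.14], [0.28, 2.66], [-3.11, 3.11]. Speed limits (rad/s): [2.57, 2.57, 3.14, 3.14, 3.14, 3.14].

## Interface

Orientations are given as a rotation vector (axis times angle).
In Python, from plant import * gives the robot as it stands. The module is installed in compiled form; this text tells all that it offers.
- The arm moves only by the tool step_arm, never from a script. Its arguments are lists of equal length, an entry for each row: "dr": the turn, a rotation vector about the tool's x, y, z in degrees, a list of three; "linear": the shift along the tool's x, y, z in m, a list of three; "claw": the finger opening in m, from 0 to 0.0918. A call has 1 to 10 rows; each row is the pose to reach, as a shift and turn from the pose commanded when the call began, along the tool's axes at that moment; what a row does not reach only later rows make up. A row lasts 1/8 s, in which the tool goes at most 62.5 mm and 10.7 degrees, less where a joint would pass 70% of its speed; a pose out of reach is approached as far as the arm can. A call with a gripper value outside its range is refused whole. The fingers move at their own pace and stop on an object; "force" is the grip in N (left out, the last holds). Time passes only in rows, so rows that repeat a pose let the fingers close. It gives the time, the measured TCP pose, the force and the opening at its end, in the units of the state.
- state(): the state, without advancing time (a new reading comes with each control period).
- grab_frame(name): name is "scene" or "top"; returns a dict with "img" (480x640x3 uint8, blue, green, red), "camera_matrix" (3x3 intrinsics, pixels), "extrinsics" (4x4, takes a point from world to camera coordinates). Camera axes: x right, y down, z forward; pixel columns grow to the right and rows downward; lengths in mm; the calibration is good to about 2 mm. A picture is of the moment at which its call begins. There is no depth.
- finish_job(): hands the job in, once; it reports no verdict.
The state is a dict: "time_s": time; "joint_positions": joint angles; "qvel": joint speeds; "effort": joint torques, N m; "ee_pos": TCP position; "tcp_rot": TCP orientation; "ft_force": force on the tool from outside, world axes, zero at the start; "moment": the same for the moment, N m; "opening": finger opening in mm.
Only numpy, scipy, OpenCV 4.12 (cv2) and the standard library are available. Lean on these libraries where they do the work, as an engineer would, in place of code of your own. Each camera call takes 0.05 s, during which the arm holds its last target.

## Working session

There is one attempt and no reset: what is moved stays moved. The work goes in short steps, Python scripts to look and compute and a tool call to move; the robot and the scene stay as the last step left them, time stands still between calls to the robot, and variables do not carry over. Pictures are saved under pics/ and viewed, and the job is handed in when it is done.

Besides the shell and the picture viewer there is one more tool, called after "Request:" in YAML: its name, and indented under it one key for each argument. step_arm: Moves the arm, as the interface text tells. Its arguments: {"type":"object","properties":{"dr":{"type":"array","items":{"type":"array","items":{"type":"number"}}},"linear":{"type":"array","items":{"type":"array","items":{"type":"number"}}},"claw":{"type":"array","items":{"type":"number"}},"force":{"type":"number"}},"required":["dr","linear","claw"]}

```bash
ls; mkdir -p pics
python3 - <<'E'
from plant import *
import cv2,numpy as np
print(state())
for n in("scene","top"):
    f=grab_frame(n);cv2.imwrite(f"pics/a_{n}.png",f["img"]);print(n,f["camera_matrix"],f["extrinsics"])
E
```

```text
pics
{'time_s': 0.0, 'joint_positions': array([-1.41399362e+00,  3.42723044e-01,  1.52502683e+00, -1.91709424e-05,
        1.27541356e+00, -1.45944925e-01]), 'qvel': array([ 0.00037634,  0.00114918,  0.00029593,  0.00054448, -0.00099121,
       -0.00078765]), 'effort': array([-1.48099913e-03, -4.31247139e+01, -2.44220710e+01,  7.14990450e-02,
        5.59742725e-02, -1.25500501e-04]), 'ee_pos': array([ 156.50736462, -500.7192815 ,  243.04136009]), 'tcp_rot': array([-3.10411403e+00, -4.73512637e-01,  4.21761325e-05]), 'ft_force': array([-0.06953015, -0.88683425, -0.5613067 ]), 'moment': array([-0.00823544, -0.02055536, -0.00608189]), 'opening': 91.77039621586532}
scene [[592.07650753   0.         311.59185967]
 [  0.         592.07650753 247.11563804]
 [  0.           0.           1.        ]] [[ 4.98713744e-01  8.66745874e-01  6.01586052e-03 -3.12880941e+02]
 [ 4.77996435e-01 -2.69229586e-01 -8.36083033e-01 -1.70252022e+02]
 [-7.23051872e-01  4.19841660e-01 -5.48569932e-01  1.61177823e+03]
 [ 0.00000000e+00  0.00000000e+00  0.00000000e+00  1.00000000e+00]]
top [[484.95363194   0.         320.63553505]
 [  0.         484.95363194 244.25948569]
 [  0.           0.           1.        ]] [[ 2.16990245e-02 -9.99762647e-01 -1.94984840e-03  7.13259923e+01]
 [-9.95694153e-01 -2.14348284e-02 -9.01870408e-02  5.05289398e+02]
 [ 9.01238400e-02  3.89842346e-03 -9.95922937e-01  9.78576131e+02]
 [ 0.00000000e+00  0.00000000e+00  0.00000000e+00  1.00000000e+00]]
```

View pics/a_top.png

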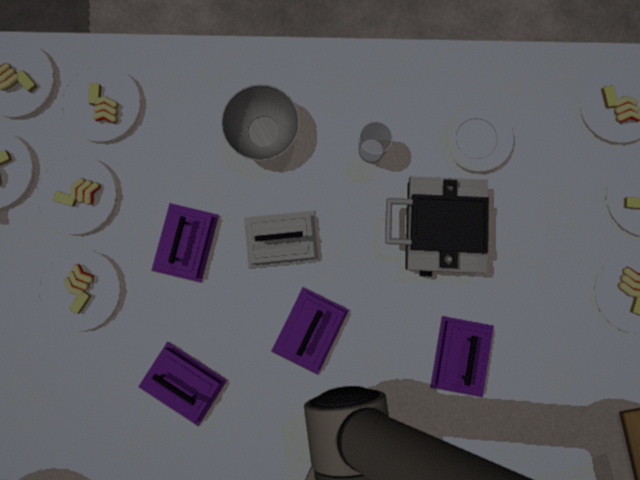

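View pics/a_scene.png

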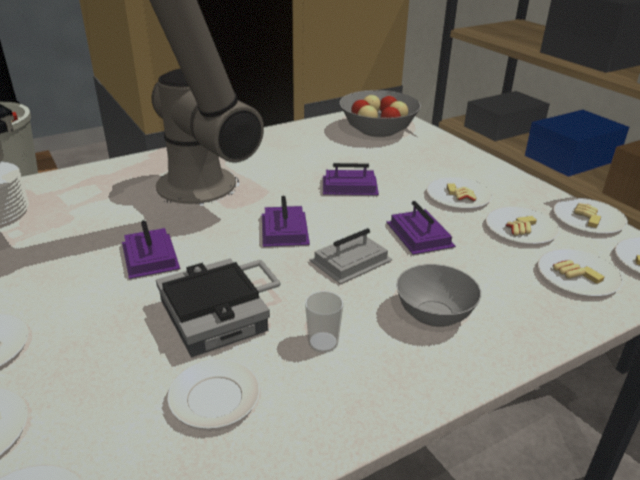

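Run:
```python
import cv2
a=cv2.imread("pics/a_top.png");b=cv2.imread("pics/a_scene.png")
cv2.imwrite("pics/b1.png",cv2.resize(a[165:285,375:505],None,fx=6,fy=5,interpolation=cv2.INTER_CUBIC)[:600])
cv2.imwrite("pics/b1.png",cv2.resize(a[165:285,370:505],None,fx=5,fy=5,interpolation=cv2.INTER_CUBIC))
cv2.imwrite("pics/b2.png",cv2.resize(a[195:280,235:330],None,fx=7,fy=7,interpolation=cv2.INTER_CUBIC))
cv2.imwrite("pics/b3.png",cv2.resize(b[220:360,145:295],None,fx=4,fy=4,interpolation=cv2.INTER_CUBIC))
```

```text
(no output)
```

View pics/b1.png

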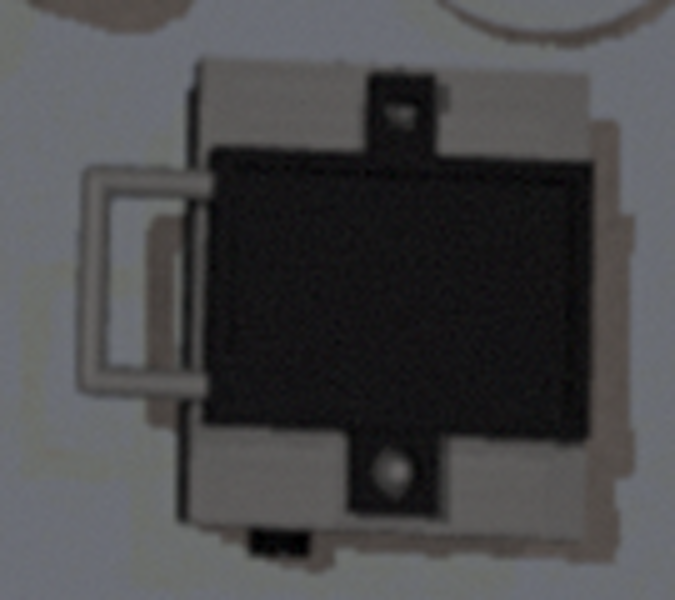

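View pics/b2.png

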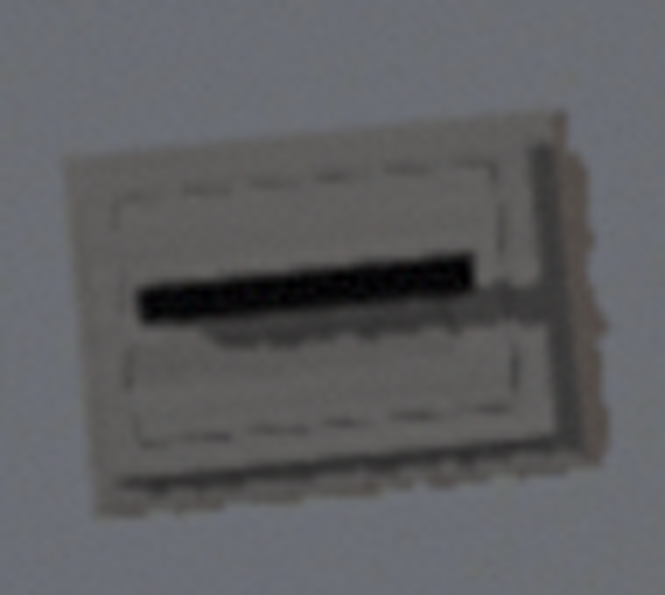

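View pics/b3.png

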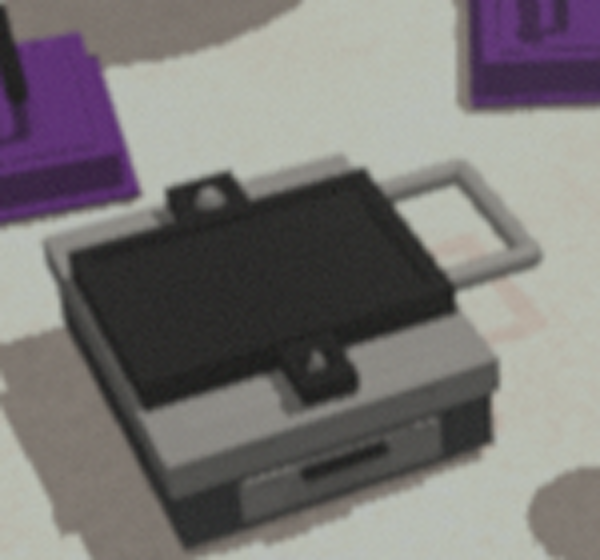

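```bash
cat > h.py <<'E'
import numpy as np,cv2
from scipy.spatial.transform import Rotation as R
CAM={'top':(np.array([[484.95363194,0,320.63553505],[0,484.95363194,244.25948569],[0,0,1]]),np.array([[2.16990245e-02,-9.99762647e-01,-1.94984840e-03,7.13259923e+01],[-9.95694153e-01,-2.14348284e-02,-9.01870408e-02,5.05289398e+02],[9.01238400e-02,3.89842346e-03,-9.95922937e-01,9.78576131e+02]])),
'scene':(np.array([[592.07650753,0,311.59185967],[0,592.07650753,247.11563804],[0,0,1]]),np.array([[4.98713744e-01,8.66745874e-01,6.01586052e-03,-3.12880941e+02],[4.77996435e-01,-2.69229586e-01,-8.36083033e-01,-1.70252022e+02],[-7.23051872e-01,4.19841660e-01,-5.48569932e-01,1.61177823e+03]]))}
def cast(c,uv,z):
    K,E=CAM[c];Rm=E[:,:3];o=-Rm.T@E[:,3];d=Rm.T@np.linalg.solve(K,[uv[0],uv[1],1.]);return o+d*(z-o[2])/d[2]
def proj(c,P):
    K,E=CAM[c];p=K@(E[:,:3]@np.asarray(P,float)+E[:,3]);return p[:2]/p[2]
def tri(u1,u2):  # top px, scene px
    A=[]
    for c,u in(('top',u1),('scene',u2)):
        K,E=CAM[c];M=K@E;A+= [u[0]*M[2]-M[0],u[1]*M[2]-M[1]]
    A=np.array(A);return np.linalg.lstsq(A[:,:3],-A[:,3],rcond=None)[0]
E
python3 - <<'E'
from h import *
for c in CAM: print(c,-CAM[c][1][:,:3].T@CAM[c][1][:,3])
up=lambda p:((p[0]+.5)/5-.5+370,(p[1]+.5)/5-.5+165)
for n,p,z in [('deckTL',(203,60),60),('deckTR',(590,75),60),('deckBR',(585,541),60),('deckBL',(188,522),60),('pTL',(211,150),76),('pTR',(592,163),76),('pBR',(587,438),76),('pBL',(204,425),76),('thick',(393,466),70),('slim',(401,113),70),('hT',(97,176),68),('hB',(90,384),68)]:
    print(n,np.round(up(p),1),cast('top',up(p),z).round(1))
s=lambda p:((p[0]+.5)/4-.5+145,(p[1]+.5)/4-.5+220)
for n,p,z in [('thick',(212,197),72),('slim',(318,360),72),('hFar',(459,170),68),('hNear',(530,252),68)]:
    print(n,cast('scene',s(p),z).round(1))
l=lambda p:((p[0]+.5)/7-.5+235,(p[1]+.5)/7-.5+195)
for n,p,z in [('bL',(140,306),66),('bR',(471,272),66),('fTL',(65,158),3.5),('fTR',(565,112),3.5),('fBR',(600,462),3.5),('fBL',(97,515),3.5)]:
    print(n,cast('top',l(p),z).round(1))
# lid black bar mask
a=cv2.imread("pics/a_top.png");m=(a.max(2)<35).astype(np.uint8)
x,y=235,195;c,_=cv2.findContours(m[195:280,235:330],0,2)
for k in c:
    if cv2.contourArea(k)>30: r=cv2.minAreaRect(k);print(r, cast('top',(r[0][0]+235,r[0][1]+195),68))
b=cv2.imread("pics/a_scene.png");cv2.imwrite("pics/b4.png",cv2.resize(b[220:290,305:400],None,fx=7,fy=7,interpolation=cv2.INTER_CUBIC))
print(R.from_rotvec([-3.10411403e+00, -4.73512637e-01,0]).as_matrix().round(3))
E
```

```text
top [ 413.37295605   78.32495025 1020.29604489]
scene [1402.81715153 -451.34026437  743.7104952 ]
deckTL [410.2 176.6] [640.9 -95.2  60. ]
deckTR [487.6 179.6] [ 638.  -250.8   60. ]
deckBR [486.6 272.8] [ 450.7 -247.1   60. ]
deckBL [407.2 269. ] [454.8 -90.2  60. ]
pTL [411.8 194.6] [601.  -95.6  76. ]
pTR [488.  197.2] [ 599.  -245.8   76. ]
pBR [487.  252.2] [ 490.3 -242.8   76. ]
pBL [410.4 249.6] [492.1 -93.4  76. ]
thick [448.2 257.8] [ 478.1 -168.7   70. ]
slim [449.8 187.2] [ 618.7 -172.2   70. ]
hT [389.  199.8] [591.2 -51.9  68. ]
hB [387.6 241.4] [508.1 -49.9  68. ]
thick [ 475.3 -170.    72. ]
slim [ 616.8 -173.9   72. ]
hFar [508.4 -52.6  68. ]
hNear [586.8 -52.9  68. ]
bL [508.8 213.   66. ]
bR [520.5 119.7  66. ]
fTL [559.5 246.    3.5]
fTR [576.8  95.2   3.5]
fBR [471.   82.3   3.5]
fBL [451.9 232.6   3.5]
((43.049842834472656, 41.08143997192383), (5.237936496734619, 46.42975616455078), 85.10090637207031) [513.95317329 166.49532193  68.        ]
[[ 0.955  0.298 -0.   ]
 [ 0.298 -0.955  0.002]
 [ 0.    -0.002 -1.   ]]
```

View pics/b4.png

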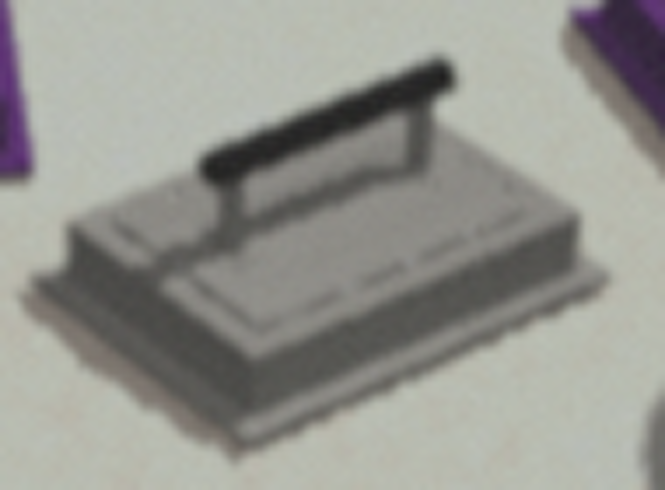

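```bash
cat >> h.py <<'E'
def goto(targets):
    """targets: list of (xyz, yawdeg of tool x, tiltdeg about tool x, frac-less)"""
    from plant import state
    s=state();p=np.array(s['ee_pos']);Rc=R.from_rotvec(s['tcp_rot'])
    print('t %.2f'%s['time_s'],'tcp',p.round(1),'open %.1f'%s['opening'],'F',np.round(s['ft_force'],1),'M',np.round(s['moment'],2),'j',np.round(s['joint_positions'],2))
    for xyz,yaw,tilt in targets:
        Rt=R.from_euler('z',yaw,degrees=True)*R.from_euler('x',180+tilt,degrees=True)
        print('  lin',(Rc.inv().apply(np.array(xyz)-p)/1000).round(4),'dr',np.rad2deg((Rc.inv()*Rt).as_rotvec()).round(2))
C=np.array([546.3,-170.5]);gx=np.array([.021,1.]);gy=np.array([-1,.021])
def G(x,y,z): return np.r_[C+x*gx+y*gy,z]
E
python3 - <<'E'
from h import *
goto([(G(120,0,200),-1.2,0),(G(120,0,66),-1.2,0)])
E
```

```text
t 0.10 tcp [ 156.5 -500.8  243.1] open 91.7 F [-0.2  0.2 -0.4] M [ 0.04 -0.03 -0.03] j [-1.41  0.34  1.52 -0.    1.28 -0.15]
  lin [ 0.5087 -0.3128  0.0436] dr [-0.08  0.   18.55]
  lin [ 0.5087 -0.3126  0.1776] dr [-0.08  0.   18.55]
```

Request:
step_arm:
  dr:
    - [0,0,9]
    - [0,0,18.5]
    - [0,0,18.5]
    - [0,0,18.5]
    - [0,0,18.5]
    - [0,0,18.5]
    - [0,0,18.5]
    - [0,0,18.5]
    - [0,0,18.5]
    - [0,0,18.5]
  linear:
    - [0.0509,-0.0313,-0.02]
    - [0.102,-0.063,-0.02]
    - [0.153,-0.094,-0.02]
    - [0.204,-0.125,0.0]
    - [0.254,-0.156,0.0]
    - [0.305,-0.188,0.0]
    - [0.356,-0.219,0.02]
    - [0.407,-0.25,0.043]
    - [0.458,-0.282,0.043]
    - [0.509,-0.313,0.043]
  claw: [0.034,0.034,0.034,0.034,0.034,0.034,0.034,0.034,0.034,0.034]
  force: 20

```text
time_s: 1.35
ee_pos: [549.9, -48.7, 200.0]
tcp_rot: [-3.141, 0.031, 0.002]
ft_force: [0.3, -1.6, -0.3]
opening: 34.4
```

Run:
```python
from h import *
goto([(G(120,0,200),-1.2,0),(G(120,0,66),-1.2,0)])
```

```text
t 1.35 tcp [549.9 -48.7 200. ] open 34.4 F [ 0.3 -1.6 -0.3] M [-0.04  0.01  0.03] j [-0.23  0.43  1.52 -0.    1.2   1.36]
  lin [-0.001   0.0018 -0.    ] dr [-0.    0.07  0.06]
  lin [-0.0009  0.0018  0.134 ] dr [-0.    0.07  0.06]
```

Request:
step_arm:
  dr:
    - [0,0,0]
    - [0,0,0]
    - [0,0,0]
    - [0,0,0]
    - [0,0,0]
    - [0,0,0]
  linear:
    - [-0.001,0.001,0.03]
    - [-0.001,0.001,0.06]
    - [-0.001,0.001,0.09]
    - [-0.001,0.001,0.115]
    - [-0.001,0.001,0.134]
    - [-0.001,0.001,0.134]
  claw: [0.034,0.034,0.034,0.034,0.034,0.034]

```text
time_s: 2.1
ee_pos: [546.8, -51.3, 65.1]
tcp_rot: [-3.141, 0.032, 0.006]
ft_force: [0.9, 0.3, 1.1]
opening: 33.9
```

Run:
```python
from h import *
from plant import grab_frame
goto([(G(120,0,66),-1.2,0)])
f=grab_frame('scene')['img'];cv2.imwrite('pics/c1.png',cv2.resize(f[180:330,180:330],None,fx=4,fy=4,interpolation=cv2.INTER_CUBIC))
```

```text
t 2.10 tcp [546.8 -51.3  65.1] open 33.9 F [0.9 0.3 1.1] M [0.02 0.02 0.01] j [-0.23  0.59  1.67 -0.    0.89  1.36]
  lin [ 0.002  -0.0008 -0.0009] dr [-0.04  0.23  0.05]
```

View pics/c1.png

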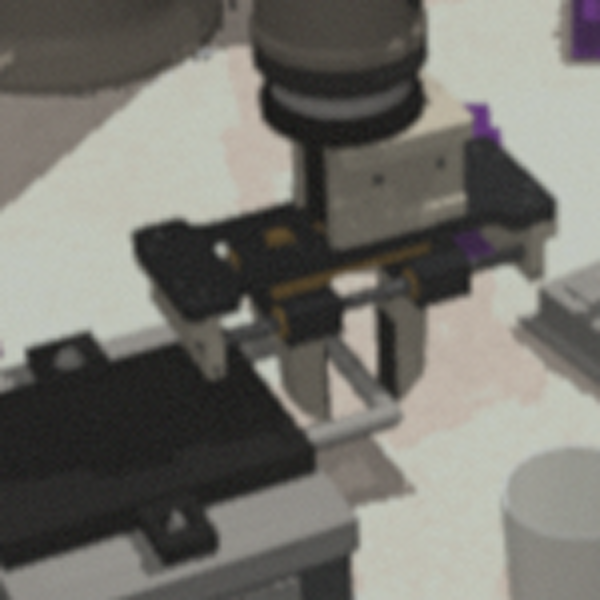

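Request:
step_arm:
  dr:
    - [0,0,0]
    - [0,0,0]
    - [0,0,0]
    - [0,0,0]
    - [0,0,0]
    - [0,0,0]
  linear:
    - [0.001,0,-0.001]
    - [0.001,0,-0.001]
    - [0.001,0,-0.001]
    - [0.001,0,-0.001]
    - [0.001,0,-0.001]
    - [0.001,0,-0.001]
  claw: [0.02,0.0,0.0,0.0,0.0,0.0]
  force: 20

```text
time_s: 2.9
ee_pos: [549.4, -51.7, 68.4]
tcp_rot: [3.141, -0.032, 0.002]
ft_force: [-1.2, -0.4, 6.2]
opening: 11.3
```

Run:
```python
from h import *
goto([(G(120,0,66),-1.2,0)])
```

```text
t 2.90 tcp [549.4 -51.7  68.4] open 11.3 F [-1.2 -0.4  6.2] M [-0.    0.09  0.03] j [-0.23  0.59  1.66 -0.    0.89  1.36]
  lin [-0.0007 -0.0012  0.0024] dr [ 0.02 -0.07  0.05]
```

Request:
step_arm:
  dr:
    - [0,0,0]
    - [0,0,0]
    - [0,0,0]
    - [0,0,0]
    - [0,0,0]
    - [0,0,0]
    - [0,0,0]
    - [0,0,0]
    - [0,0,0]
    - [0,0,0]
  linear:
    - [0.001,0,-0.008]
    - [0.002,0,-0.017]
    - [0.003,0,-0.025]
    - [0.004,0,-0.034]
    - [0.008,0,-0.05]
    - [0.0145,0,-0.066]
    - [0.022,0,-0.081]
    - [0.03,0,-0.096]
    - [0.04,0,-0.11]
    - [0.04,0,-0.11]
  claw: [0,0,0,0,0,0,0,0,0,0]

```text
time_s: 4.15
ee_pos: [590.0, -52.0, 179.0]
tcp_rot: [-3.141, 0.031, -0.004]
ft_force: [-1.1, 1.8, -1.4]
opening: 11.2
```

Run:
```python
from h import *
from plant import grab_frame
goto([(G(120,0,66),-1.2,0)])
f=grab_frame('scene')['img'];cv2.imwrite('pics/c2.png',cv2.resize(f[130:350,130:370],None,fx=2.5,fy=2.5,interpolation=cv2.INTER_CUBIC))
f=grab_frame('top')['img'];cv2.imwrite('pics/c3.png',cv2.resize(f[130:300,350:530],None,fx=3,fy=3,interpolation=cv2.INTER_CUBIC))
```

```text
t 4.15 tcp [590. -52. 179.] open 11.2 F [-1.1  1.8 -1.4] M [ 0.5   0.02 -0.01] j [-0.22  0.52  1.43  0.    1.19  1.37]
  lin [-0.0415 -0.0006  0.1129] dr [-0.02 -0.16  0.06]
```

View pics/c2.png

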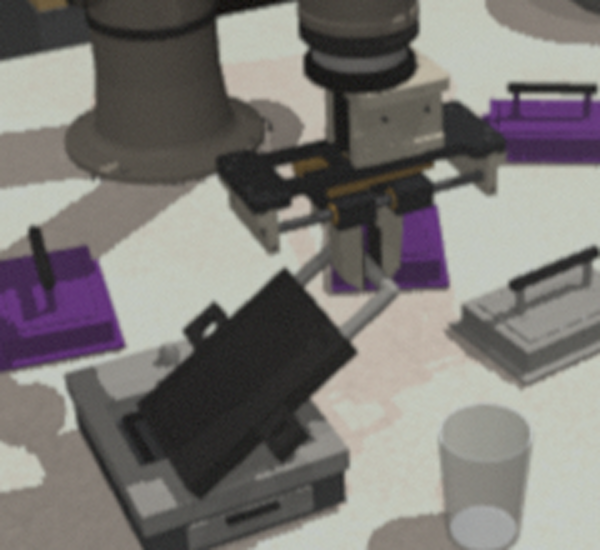

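View pics/c3.png

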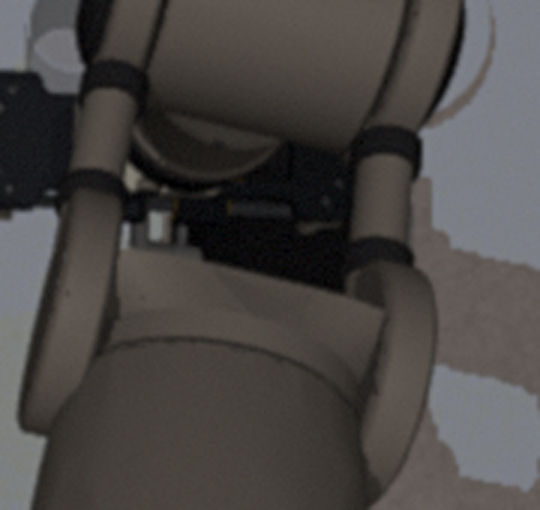

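Request:
step_arm:
  dr:
    - [0,0,0]
    - [0,0,0]
    - [0,0,0]
    - [0,0,0]
    - [0,0,0]
    - [0,0,0]
    - [0,0,0]
    - [0,0,0]
    - [0,0,0]
    - [0,0,0]
  linear:
    - [0,0.012,-0.015]
    - [0,0.024,-0.03]
    - [0,0.035,-0.047]
    - [0,0.045,-0.065]
    - [0,0.055,-0.083]
    - [0,0.06,-0.1]
    - [0,0.06,-0.117]
    - [-0.01,0.06,-0.13]
    - [-0.025,0.06,-0.13]
    - [-0.041,0.06,-0.13]
  claw: [0,0,0,0,0,0,0,0,0,0]

```text
time_s: 5.5
ee_pos: [545.6, -112.0, 308.1]
tcp_rot: [3.141, -0.032, -0.001]
ft_force: [-0.3, 0.5, -4.3]
opening: 10.9
```

Run:
```python
from h import *
from plant import grab_frame
goto([(G(60,0,309),-1.2,0)])
f=grab_frame('scene')['img'];cv2.imwrite('pics/c4.png',cv2.resize(f[80:350,130:370],None,fx=2.2,fy=2.2,interpolation=cv2.INTER_CUBIC))
```

```text
t 5.50 tcp [ 545.6 -112.   308.1] open 10.9 F [-0.3  0.5 -4.3] M [ 0.16  0.04 -0.04] j [-0.34  0.36  1.32 -0.    1.46  1.25]
  lin [ 0.002  -0.0015 -0.0009] dr [0.02 0.02 0.03]
```

View pics/c4.png

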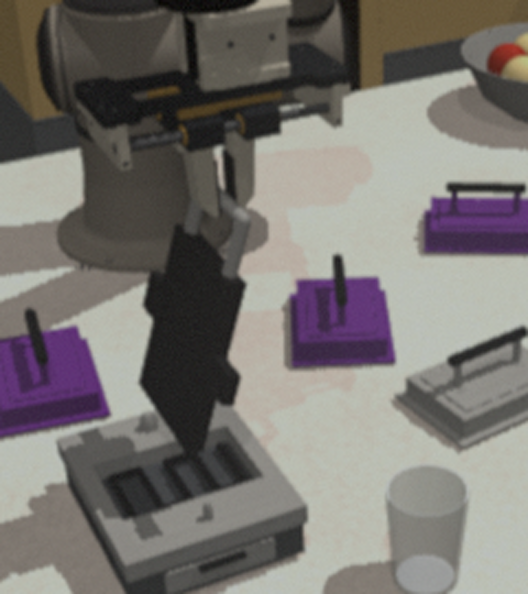

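```bash
cat >> h.py <<'E'
def plate_pts(barxyz,th,gyaw=gx,roll=0):
    """plate with bar at world pos; th = angle from straight down toward +gx (deg). returns world pts"""
    X=np.r_[gyaw,0]/np.linalg.norm(gyaw);Z=np.array([0,0,1.]);Y=np.cross(Z,X)
    t=np.deg2rad(th);d=np.sin(t)*X-np.cos(t)*Z   # bar->centre dir = -plate x
    r=np.deg2rad(roll);n=np.cross(d,Y);
    d,Y=d*np.cos(r)+Y*np.sin(r),Y*np.cos(r)-d*np.sin(r)
    b=np.asarray(barxyz,float)
    o={'barN':b+40*Y,'barF':b-40*Y}
    for nm,l in(('top',45),('bot',195)):
        for s,k in((1,'N'),(-1,'F')): o[nm+k]=b+l*d+55*s*Y
    for s,k in((1,'N'),(-1,'F')): o['ear'+k]=b+120*d+88*s*Y
    return o
E
python3 - <<'E'
from h import *
for th in(0,-10,-20):
    print(th)
    for k,v in plate_pts([545.6,-112,310],th).items():
        u=proj('scene',v);print('  ',k,v.round(0),((u-[130,80])*2.2).round(0))
E
```

```text
0
   barN [ 506. -111.  310.] [203. 168.]
   barF [ 586. -113.  310.] [243. 208.]
   topN [ 491. -111.  265.] [201. 212.]
   topF [ 601. -113.  265.] [254. 269.]
   botN [ 491. -111.  115.] [214. 365.]
   botF [ 601. -113.  115.] [264. 430.]
   earN [ 458. -110.  190.] [193. 275.]
   earF [ 634. -114.  190.] [277. 373.]
-10
   barN [ 506. -111.  310.] [203. 168.]
   barF [ 586. -113.  310.] [243. 208.]
   topN [ 490. -119.  266.] [191. 213.]
   topF [ 600. -121.  266.] [245. 271.]
   botN [ 490. -145.  118.] [177. 373.]
   botF [ 600. -147.  118.] [226. 439.]
   earN [ 457. -131.  192.] [170. 278.]
   earF [ 633. -135.  192.] [252. 379.]
-20
   barN [ 506. -111.  310.] [203. 168.]
   barF [ 586. -113.  310.] [243. 208.]
   topN [ 490. -126.  268.] [182. 213.]
   topF [ 600. -129.  268.] [235. 271.]
   botN [ 489. -178.  127.] [140. 374.]
   botF [ 599. -180.  127.] [186. 442.]
   earN [ 457. -151.  197.] [147. 278.]
   earF [ 633. -155.  197.] [226. 380.]
```

Run:
```python
from h import *
from plant import grab_frame
f=grab_frame('scene')['img'];cv2.imwrite('pics/c5.png',cv2.resize(f[135:215,185:255],None,fx=7,fy=7,interpolation=cv2.INTER_CUBIC))
for k,v in plate_pts([545.6,-112,308],-19).items():
        u=proj('scene',v);print('  ',k,((u-[185,135])*7).round(0))
```

```text
barN [262. 157.]
   barF [388. 284.]
   topN [199. 299.]
   topF [366. 485.]
   botN [ 73. 811.]
   botF [ 221. 1026.]
   earN [ 92. 508.]
   earF [344. 830.]
```

View pics/c5.png

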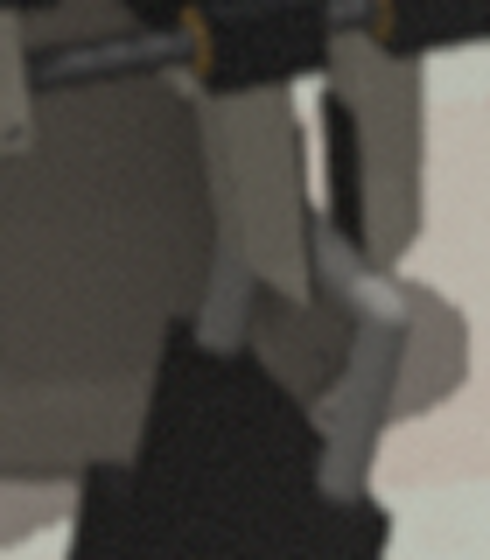

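Request:
step_arm:
  dr:
    - [0,0,0]
    - [0,0,0]
    - [6,0,0]
    - [12,0,0]
    - [18,0,0]
    - [24,0,0]
    - [30,0,0]
    - [36,0,0]
    - [42,0,0]
    - [45,0,0]
  linear:
    - [0.002,0,0]
    - [0.002,0,0]
    - [0.002,0.01,0]
    - [0.002,0.02,0]
    - [0.002,0.03,0]
    - [0.002,0.04,0]
    - [0.002,0.05,0]
    - [0.002,0.06,0]
    - [0.002,0.07,0]
    - [0.002,0.07,0]
  claw: [0,0,0,0,0,0,0,0,0,0]
  force: 60

```text
time_s: 6.85
ee_pos: [547.6, -183.3, 306.2]
tcp_rot: [-2.355, 0.027, -0.009]
ft_force: [0.4, -1.1, -3.9]
opening: 10.1
```

Run:
```python
from h import *
from plant import grab_frame
goto([(G(-10,0,309),-1.2,45)])
f=grab_frame('scene')['img'];cv2.imwrite('pics/c6.png',cv2.resize(f[80:350,130:370],None,fx=2.2,fy=2.2,interpolation=cv2.INTER_CUBIC))
```

```text
t 6.85 tcp [ 547.6 -183.3  306.2] open 10.1 F [ 0.4 -1.1 -3.9] M [-1.17  0.02 -0.02] j [-0.74  0.64  1.1   0.6   1.92  0.91]
  lin [-0.0016 -0.004  -0.    ] dr [-0.04  0.02 -0.11]
```

View pics/c6.png

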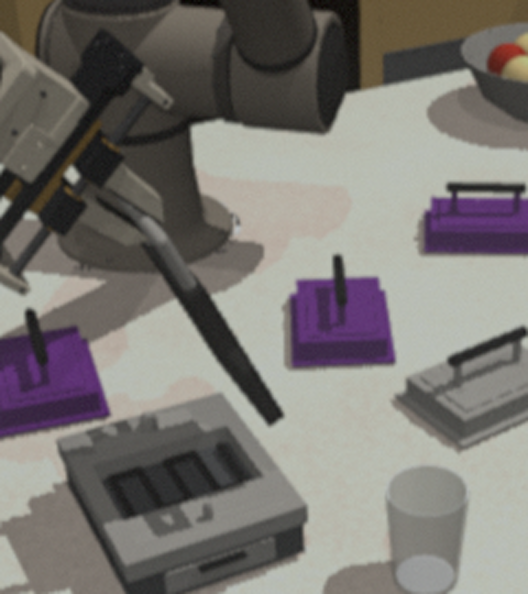

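Run:
```python
from h import *
for th in(20,28,36):
    P=plate_pts([547.6,-183.3,306],th)
    print(th,[(k,((proj('scene',P[k])-[130,80])*2.2).round(0), P[k].round(0)) for k in('barF','topF','botF','botN')])
```

```text
20 [('barF', array([154., 235.]), array([ 588., -184.,  306.])), ('topF', array([186., 290.]), array([ 603., -169.,  264.])), ('botF', array([260., 426.]), array([ 604., -118.,  123.])), ('botN', array([210., 361.]), array([ 494., -115.,  123.]))]
28 [('barF', array([154., 235.]), array([ 588., -184.,  306.])), ('topF', array([193., 285.]), array([ 603., -163.,  266.])), ('botF', array([288., 407.]), array([605., -93., 134.])), ('botN', array([235., 343.]), array([495., -91., 134.]))]
36 [('barF', array([154., 235.]), array([ 588., -184.,  306.])), ('topF', array([200., 280.]), array([ 603., -158.,  270.])), ('botF', array([313., 385.]), array([605., -70., 148.])), ('botN', array([259., 323.]), array([495., -68., 148.]))]
```

Run:
```python
from h import *
y=0
goto([(G(3,y,290),-1.2,45),(G(3,y,241),-1.2,45),(G(-13,y,233),-1.2,45),(G(-30,y,224),-1.2,45),(G(-57,y,204),-1.2,45)])
```

```text
t 6.90 tcp [ 547.4 -182.8  305.8] open 10.4 F [-1.5 -0.1 -4.8] M [-0.92  0.02 -0.03] j [-0.74  0.64  1.1   0.6   1.92  0.91]
  lin [-0.0014  0.0004  0.022 ] dr [-0.21  0.06 -0.15]
  lin [-0.0012  0.0352  0.0565] dr [-0.21  0.06 -0.15]
  lin [-0.0012  0.0522  0.0508] dr [-0.21  0.06 -0.15]
  lin [-0.0012  0.0705  0.0451] dr [-0.21  0.06 -0.15]
  lin [-0.0011  0.1037  0.04  ] dr [-0.21  0.06 -0.15]
```

Request:
step_arm:
  dr:
    - [0,0,0]
    - [0,0,0]
    - [0,0,0]
    - [0,0,0]
    - [0,0,0]
    - [0,0,0]
  linear:
    - [-0.001,0,0.011]
    - [-0.001,0,0.022]
    - [-0.001,0.012,0.034]
    - [-0.001,0.024,0.045]
    - [-0.001,0.035,0.0565]
    - [-0.001,0.035,0.0565]
  claw: [0,0,0,0,0,0]

```text
time_s: 7.65
ee_pos: [546.3, -166.2, 241.3]
tcp_rot: [-2.354, 0.025, -0.007]
ft_force: [-1.1, -0.1, -3.8]
opening: 10.6
```

Run:
```python
from h import *
from plant import grab_frame
goto([(G(3,0,241),-1.2,45),(G(-30,0,224),-1.2,40),(G(-57,0,204),-1.2,35),(G(-80,0,179),-1.2,30),(G(-98,0,150),-1.2,20)])
f=grab_frame('scene')['img'];cv2.imwrite('pics/c7.png',cv2.resize(f[80:350,130:370],None,fx=2.2,fy=2.2,interpolation=cv2.INTER_CUBIC))
```

```text
t 7.65 tcp [ 546.3 -166.2  241.3] open 10.6 F [-1.1 -0.1 -3.8] M [-1.1   0.06  0.05] j [-0.73  0.67  1.23  0.58  1.78  0.83]
  lin [ 0.0001  0.0011 -0.0007] dr [-0.11  0.14 -0.09]
  lin [ 0.0001  0.0365 -0.0121] dr [-5.11  0.14 -0.08]
  lin [ 0.0001  0.0697 -0.0171] dr [-10.11   0.14  -0.07]
  lin [ 0.0002  0.1036 -0.0158] dr [-15.11   0.15  -0.07]
  lin [ 0.0003  0.1369 -0.0081] dr [-25.11   0.15  -0.06]
```

View pics/c7.png

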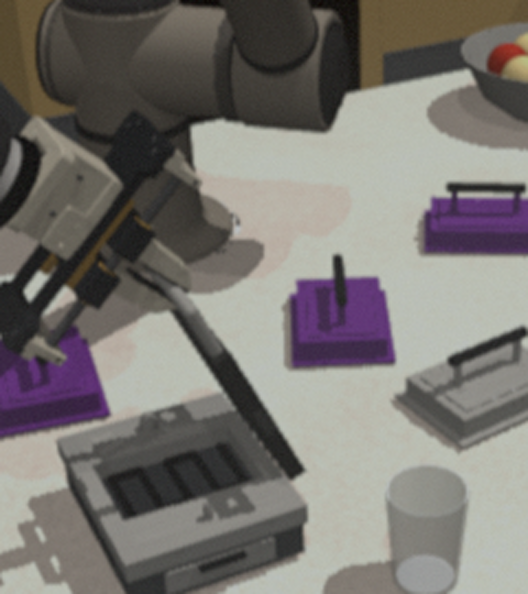

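Run:
```python
from h import *
def g(p): d=p[:2]-C; return d@gx,d@gy
for z in(60,66,72,80): 
    for px in((295,478),(302,468)): print(z,px,np.round(g(cast('scene',(px[0]/2.2+130,px[1]/2.2+80),z)),1))
for th in(20,24,28):
    P=plate_pts([546.3,-166.2,241],th);print(th,(proj('scene',P['botF'])-[130,80])*2.2, P['botF'],g(P['botF']))
```

```text
60 (295, 478) [ 81.6 -57.9]
60 (302, 468) [ 92.7 -48.1]
66 (295, 478) [ 78.6 -64.9]
66 (302, 468) [ 89.6 -55.3]
72 (295, 478) [ 75.6 -72. ]
72 (302, 468) [ 86.5 -62.4]
80 (295, 478) [ 71.6 -81.4]
80 (302, 468) [ 82.3 -72. ]
20 [282.2234641  481.88216623] [ 602.68814027 -100.67551861   57.75993895] (np.float64(71.00863233863774), np.float64(-54.921826163237846))
24 [295.55905773 472.75820475] [602.95309592 -88.05858288  62.85863576] (np.float64(83.63113213089211), np.float64(-54.92182616323794))
28 [308.39421479 462.99057275] [603.20993879 -75.82797009  68.82521939] (np.float64(95.8671386217423), np.float64(-54.921826163237945))
```

Run:
```python
from h import *
goto([(G(-15,0,243),-1.2,45),(G(-40,0,225),-1.2,40),(G(-65,0,204),-1.2,35),(G(-88,0,179),-1.2,30),(G(-104,0,150),-1.2,20)])
```

```text
t 7.70 tcp [ 546.6 -166.4  242.4] open 10.5 F [ 1.   0.7 -3.3] M [-1.13  0.03  0.07] j [-0.73  0.67  1.23  0.58  1.78  0.83]
  lin [-0.0002  0.0131 -0.014 ] dr [-0.06  0.07 -0.02]
  lin [-0.0002  0.0435 -0.019 ] dr [-5.06  0.07 -0.02]
  lin [-0.0002  0.076  -0.0218] dr [-10.06   0.07  -0.02]
  lin [-0.0002  0.1099 -0.0205] dr [-1.506e+01  8.000e-02 -1.000e-02]
  lin [-0.0002  0.1418 -0.0113] dr [-2.506e+01  8.000e-02 -1.000e-02]
```

Request:
step_arm:
  dr:
    - [0,0,0]
    - [0,0,0]
    - [-2,0,0]
    - [-5,0,0]
    - [-7,0,0]
    - [-10,0,0]
    - [-12,0,0]
    - [-15,0,0]
    - [-15,0,0]
  linear:
    - [0,0.013,-0.014]
    - [0,0.013,-0.014]
    - [0,0.028,-0.016]
    - [0,0.0435,-0.019]
    - [0,0.06,-0.0205]
    - [0,0.076,-0.022]
    - [0,0.093,-0.0215]
    - [0,0.11,-0.0205]
    - [0,0.11,-0.0205]
  claw: [0,0,0,0,0,0,0,0,0]
  force: 30

```text
time_s: 8.82
ee_pos: [545.1, -258.9, 180.7]
tcp_rot: [-2.619, 0.026, -0.009]
ft_force: [0.4, -2.2, 1.6]
opening: 10.8
```

Run:
```python
from h import *
from plant import grab_frame
goto([(G(-88,0,179),-1.2,30),(G(-104,0,150),-1.2,20),(G(-113,0,118),-1.2,10),(G(-117,0,102),-1.2,0)])
f=grab_frame('scene')['img'];cv2.imwrite('pics/c8.png',cv2.resize(f[80:350,100:340],None,fx=2.2,fy=2.2,interpolation=cv2.INTER_CUBIC))
```

```text
t 8.82 tcp [ 545.1 -258.9  180.7] open 10.8 F [ 0.4 -2.2  1.6] M [-0.56 -0.05  0.  ] j [-0.76  0.71  1.19  0.38  1.61  0.78]
  lin [-0.0007  0.0005  0.0017] dr [ 0.07 -0.07  0.06]
  lin [-0.0007  0.0289  0.0189] dr [-9.93 -0.08  0.06]
  lin [-0.0008  0.0526  0.0421] dr [-19.93  -0.08   0.05]
  lin [-0.0008  0.0641  0.054 ] dr [-29.93  -0.09   0.04]
```

View pics/c8.png

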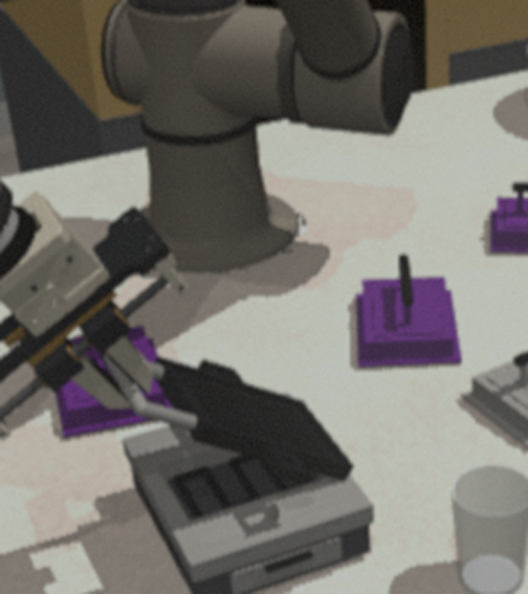

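Request:
step_arm:
  dr:
    - [-5,0,0]
    - [-10,0,0]
    - [-15,0,0]
    - [-20,0,0]
    - [-25,0,0]
    - [-30,0,0]
    - [-30,0,0]
  linear:
    - [0,0.015,0.01]
    - [0,0.029,0.019]
    - [0,0.041,0.03]
    - [0,0.0526,0.042]
    - [0,0.056,0.045]
    - [0,0.058,0.047]
    - [0,0.058,0.047]
  claw: [0,0,0,0,0,0,0]
  force: 25

```text
time_s: 9.75
ee_pos: [544.4, -283.1, 110.2]
tcp_rot: [-3.139, 0.029, 0.001]
ft_force: [1.0, 2.0, -1.7]
opening: 11.4
```

Run:
```python
from h import *
from plant import grab_frame
goto([(G(-116,0,110),-1.2,0),(G(-117,0,102),-1.2,0)])
f=grab_frame('scene')['img'];cv2.imwrite('pics/d0.png',f);cv2.imwrite('pics/d1.png',cv2.resize(f[200:360,100:280],None,fx=4,fy=3.7,interpolation=cv2.INTER_CUBIC))
f=grab_frame('top')['img'];cv2.imwrite('pics/d2.png',f[100:340,340:640].repeat(2,0).repeat(2,1))
```

```text
t 9.75 tcp [ 544.4 -283.1  110.2] open 11.4 F [ 1.   2.  -1.7] M [ 0.34 -0.07 -0.  ] j [-0.61  0.63  1.44  0.    1.08  0.98]
  lin [-0.0005  0.0034  0.0002] dr [-0.14  0.05  0.15]
  lin [-0.0005  0.0044  0.0082] dr [-0.14  0.05  0.15]
```

View pics/d1.png

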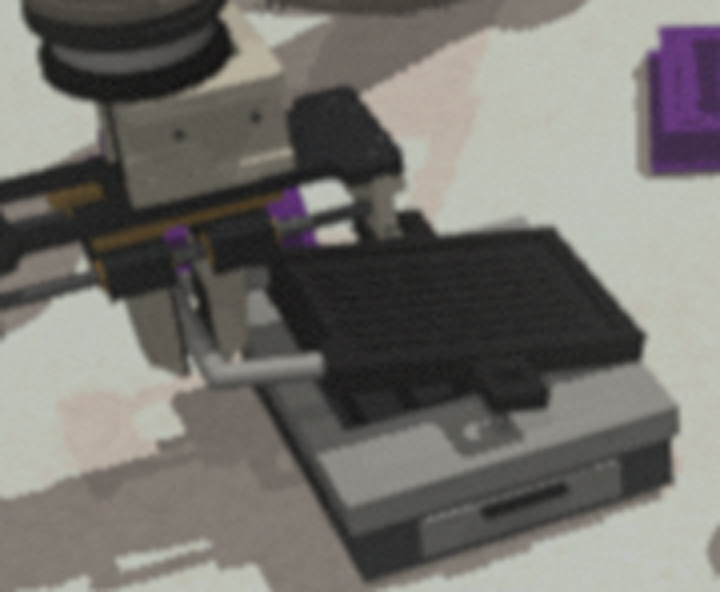

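View pics/d2.png

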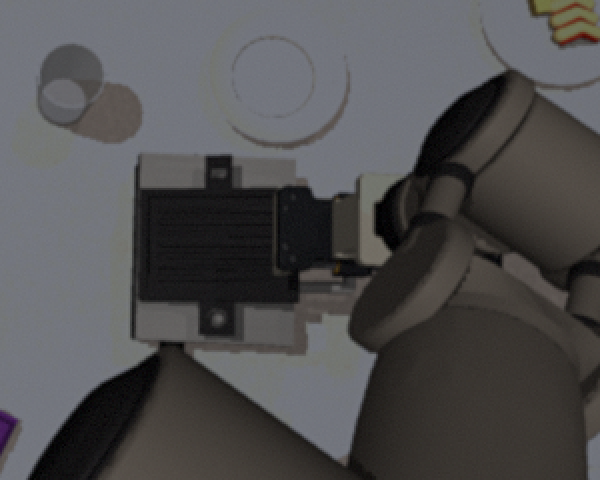

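Run:
```python
from h import *
from plant import grab_frame
f=grab_frame('top')['img'];cv2.imwrite('pics/d3.png',cv2.resize(cv2.convertScaleAbs(f[170:280,400:500],alpha=2),None,fx=5.4,fy=5.4,interpolation=cv2.INTER_CUBIC))
b=G(-116.6,0,110)
b=np.array([544.4,-283.1,110])
P=plate_pts(b,90-12.5)
for k,v in P.items():
    print(k,((proj('top',v)-[400,170]+.5)*5.4).round(0))
for n,v in(('thick',G(0,71,76)),('slim',G(0,-71,76)),('hole',(P['earN']-P['earF'])*(71+88)/176+P['earF']),('slot',(P['earF']-P['earN'])*(71+88)/176+P['earN'])): print(n,v.round(1),((proj('top',v)-[400,170]+.5)*5.4).round(0))
```

```text
barN [618. 401.]
barF [620. 175.]
topN [482. 441.]
topF [486. 133.]
botN [ 50. 431.]
botF [ 58. 133.]
earN [260. 528.]
earF [270.  44.]
thick [ 475.3 -169.    76. ] [268. 484.]
slim [ 617.3 -172.    76. ] [275.  96.]
hole [ 475.9 -164.5   84. ] [261. 480.]
slot [ 617.8 -167.5   84. ] [269.  90.]
```

View pics/d3.png

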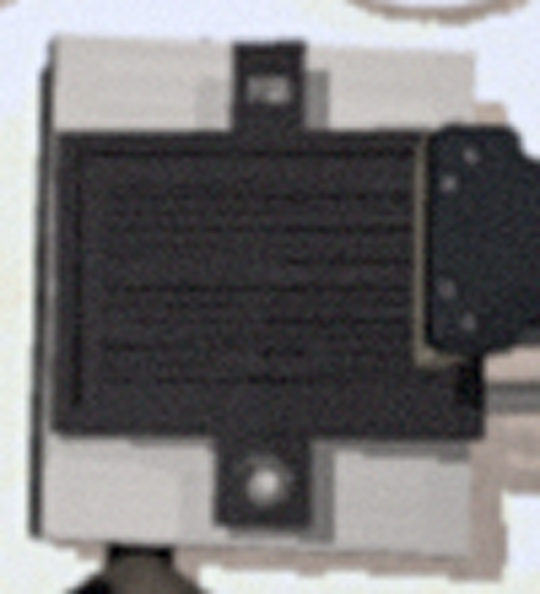

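Request:
step_arm:
  dr:
    - [0,0,0]
    - [0,0,0]
    - [0,0,0]
    - [0,0,0]
    - [0,0,0]
    - [0,0,0]
    - [0,0,0]
    - [0,0,0]
  linear:
    - [-0.0005,0.003,0.0]
    - [-0.0005,0.0035,0.005]
    - [-0.0005,0.0045,0.011]
    - [-0.0005,0.0055,0.017]
    - [-0.0005,0.006,0.023]
    - [-0.0005,0.0065,0.03]
    - [-0.0005,0.007,0.036]
    - [-0.0005,0.007,0.037]
  claw: [0,0,0,0,0,0,0,0]
  force: 15

```text
time_s: 10.9
ee_pos: [543.5, -292.1, 72.4]
tcp_rot: [-3.141, 0.032, 0.001]
ft_force: [-0.3, -1.0, -1.2]
opening: 11.1
```

Run:
```python
from h import *
from plant import grab_frame
goto([(G(-120,0,68),-1.2,0)])
f=grab_frame('scene')['img'];cv2.imwrite('pics/d4.png',cv2.resize(f[200:360,100:280],None,fx=4,fy=3.7,interpolation=cv2.INTER_CUBIC))
f=grab_frame('top')['img'];cv2.imwrite('pics/d5.png',cv2.resize(cv2.convertScaleAbs(f[170:280,400:500],alpha=2),None,fx=5.4,fy=5.4,interpolation=cv2.INTER_CUBIC))
```

```text
t 10.90 tcp [ 543.5 -292.1   72.4] open 11.1 F [-0.3 -1.  -1.2] M [-0.06  0.03  0.04] j [-0.62  0.68  1.46  0.    1.    0.97]
  lin [ 0.0003 -0.0016  0.0044] dr [-0.04  0.05  0.05]
```

View pics/d4.png

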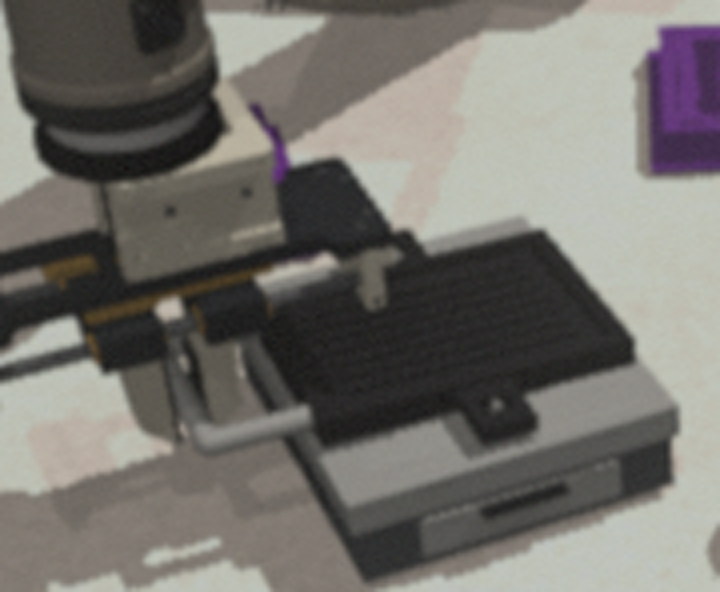

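View pics/d5.png

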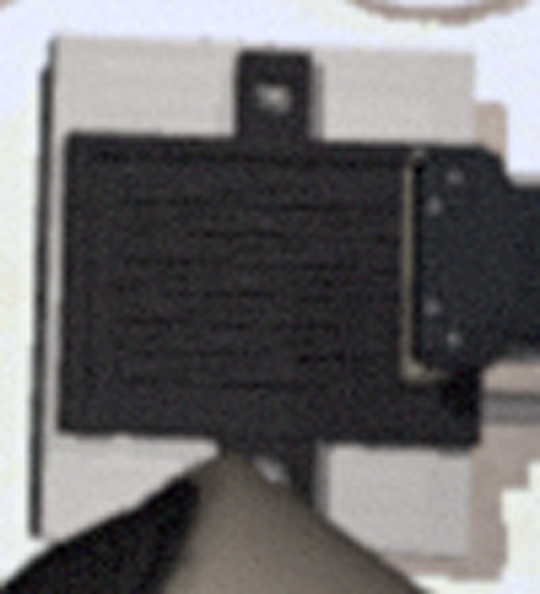

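Request:
step_arm:
  dr:
    - [0,0,0]
    - [0,0,0]
    - [0,0,0]
    - [0,0,0]
  linear:
    - [0,-0.001,0.002]
    - [0,-0.001,0.004]
    - [0,-0.001,0.0055]
    - [0,-0.001,0.0055]
  claw: [0,0,0,0]

```text
time_s: 11.5
ee_pos: [543.7, -291.3, 67.4]
tcp_rot: [-3.141, 0.032, 0.0]
ft_force: [0.4, -1.6, -1.4]
opening: 11.2
```

Run:
```python
from h import *
from plant import grab_frame
goto([(G(-120,0,68),-1.2,0)])
f=grab_frame('scene')['img'];cv2.imwrite('pics/d6.png',cv2.resize(f[220:350,120:270],None,fx=5,fy=4.6,interpolation=cv2.INTER_CUBIC))
```

```text
t 11.50 tcp [ 543.7 -291.3   67.4] open 11.2 F [ 0.4 -1.6 -1.4] M [-0.11  0.05 -0.02] j [-0.62  0.68  1.47 -0.    0.99  0.97]
  lin [ 0.     -0.0008 -0.0006] dr [-0.    0.01  0.05]
```

View pics/d6.png

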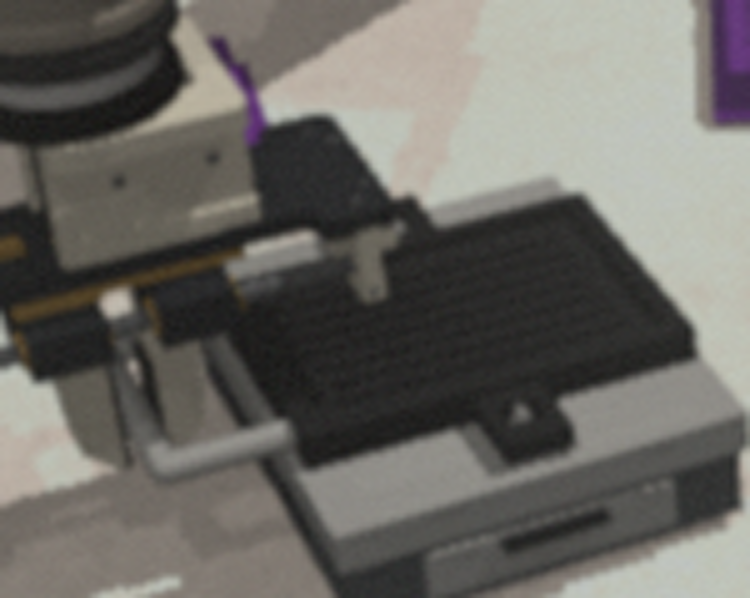

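Request:
step_arm:
  dr:
    - [0,0,0]
    - [0,0,0]
    - [0,0,0]
    - [0,0,0]
    - [0,0,0]
    - [0,0,0]
    - [0,0,0]
    - [0,0,0]
    - [0,0,0]
  linear:
    - [0,-0.001,0]
    - [0,-0.001,0]
    - [0,-0.001,0]
    - [0,-0.001,-0.01]
    - [0,-0.001,-0.03]
    - [0,-0.001,-0.06]
    - [0,-0.001,-0.1]
    - [0,-0.001,-0.14]
    - [0,-0.001,-0.14]
  claw: [0.02,0.034,0.034,0.034,0.034,0.034,0.034,0.034,0.034]

```text
time_s: 12.68
ee_pos: [545.3, -291.3, 212.3]
tcp_rot: [3.137, -0.031, 0.011]
ft_force: [-0.0, 0.4, 1.0]
opening: 34.0
```

Run:
```python
from h import *
from plant import grab_frame
goto([(G(-120,0,208),-1.2,0)])
f=grab_frame('scene')['img'];cv2.imwrite('pics/e1.png',cv2.resize(f[220:350,120:270],None,fx=5,fy=4.6,interpolation=cv2.INTER_CUBIC))
f=grab_frame('top')['img'];cv2.imwrite('pics/e2.png',cv2.resize(cv2.convertScaleAbs(f[170:280,400:500],alpha=2),None,fx=5.4,fy=5.4,interpolation=cv2.INTER_CUBIC))
```

```text
t 12.68 tcp [ 545.3 -291.3  212.3] open 34.0 F [-0.   0.4  1. ] M [ 0.02 -0.01 -0.03] j [-0.61  0.53  1.31  0.    1.29  0.98]
  lin [-0.0016 -0.0008  0.0042] dr [ 0.27 -0.4   0.05]
```

View pics/e1.png

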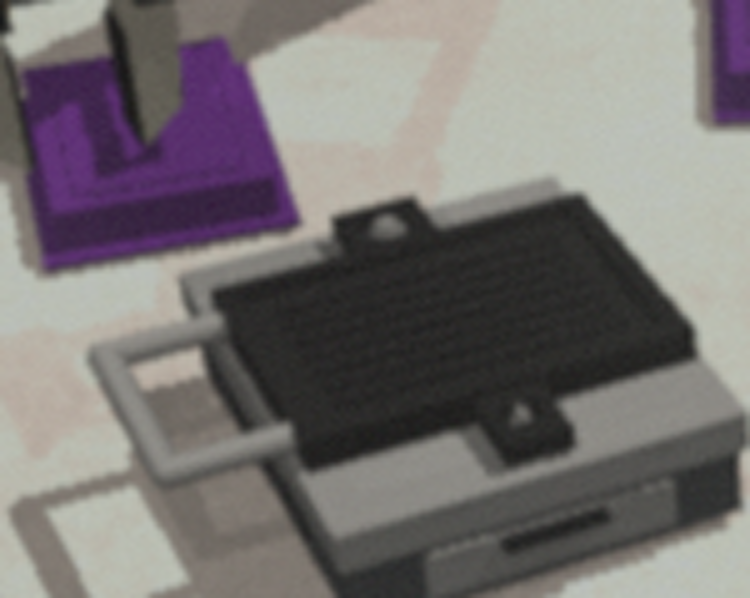

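View pics/e2.png

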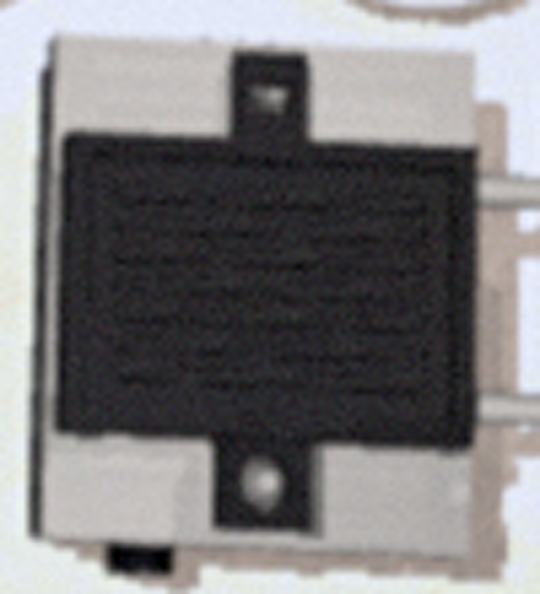

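Run:
```python
from h import *
f=cv2.imread('pics/e2.png')
pts=[(66,133),(475,150),(470,445),(57,433)]
W=[cast('top',((p[0]+.5)/5.4-.5+400,(p[1]+.5)/5.4-.5+170),76) for p in pts]
print(np.round(W,1),np.mean(W,0))
print([np.linalg.norm(W[i]-W[(i+1)%4]).round(1) for i in range(4)])
# fresh lid bar
from plant import grab_frame
a=grab_frame('top')['img'];cv2.imwrite('pics/e3.png',a);m=(a.max(2)<35).astype(np.uint8)
c,_=cv2.findContours(m[195:280,235:330],0,2)
for k in c:
    if cv2.contourArea(k)>30: print(cv2.minAreaRect(k))
b=grab_frame('scene')['img'];cv2.imwrite('pics/e4.png',b);m=(b.max(2)<45).astype(np.uint8)
c,_=cv2.findContours(m[220:290,305:400],0,2)
for k in c:
    if cv2.contourArea(k)>30: 
        r=cv2.minAreaRect(k);print(r,cast('scene',(r[0][0]+305,r[0][1]+220),64)); bx=cv2.boxPoints(r);print(bx)
        # bar ends
        s=bx[np.argsort(bx[:,0])];e1=s[:2].mean(0)+[305,220];e2=s[2:].mean(0)+[305,220];print(cast('scene',e1,64),cast('scene',e2,64))
print(tri((278.05,236.08),(np.array(r[0])+[305,220])))
```

```text
[[ 601.8  -95.7   76. ]
 [ 598.7 -244.9   76. ]
 [ 490.6 -242.1   76. ]
 [ 491.8  -92.9   76. ]] [ 545.72121241 -168.9023971    76.        ]
[np.float64(149.3), np.float64(108.1), np.float64(149.2), np.float64(110.1)]
((43.05445861816406, 41.0445556640625), (4.676674842834473, 46.46823501586914), 84.2894058227539)Traceback (most recent call last):
  File "<stdin>", line 20, in <module>
NameError: name 'r' is not defined. Did you mean: 'R'?
```

Run:
```python
from h import *
a=cv2.imread('pics/e3.png');b=cv2.imread('pics/e4.png')
def ends(im,x0,y0,x1,y1,th,cam):
    m=(im[y0:y1,x0:x1].max(2)<th).astype(np.uint8)
    c,_=cv2.findContours(m,0,cv2.CHAIN_APPROX_NONE)
    k=max(c,key=cv2.contourArea);r=cv2.minAreaRect(k);bx=cv2.boxPoints(r);s=bx[np.argsort(bx[:,0])]
    L=s[:2].mean(0)+[x0,y0];Q=s[2:].mean(0)+[x0,y0];print(cam,th,cv2.contourArea(k),L,Q,[cast(cam,e,66).round(1) for e in(L,Q,(L+Q)/2)]);return L,Q
for th in(28,35,40):ends(a,235,195,330,280,th,'top')
for th in(50,60,70):
    T=ends(a,235,195,330,280,35,'top');S=ends(b,325,222,378,258,th,'scene')
    for t in T:
      print([tri(t,s).round(1) for s in S])
```

```text
top 28 154.5 [255.13366699 238.33663177] [301.17327881 233.73267365] [array([508.7, 211.9,  66. ]), array([519.8, 121. ,  66. ]), array([514.3, 166.5,  66. ])]
top 35 173.0 [254.93564606 238.35643768] [301.17327118 233.73267365] [array([508.7, 212.3,  66. ]), array([519.8, 121. ,  66. ]), array([514.2, 166.7,  66. ])]
top 40 189.0 [254.93852615 238.32377243] [301.19262695 234.11885452] [array([508.7, 212.3,  66. ]), array([519.1, 121. ,  66. ]), array([513.9, 166.6,  66. ])]
top 35 173.0 [254.93564606 238.35643768] [301.17327118 233.73267365] [array([508.7, 212.3,  66. ]), array([519.8, 121. ,  66. ]), array([514.2, 166.7,  66. ])]
scene 50 63.0 [335.04830933 244.1141777 ] [368.0621109  230.14680099] [array([523.8, 116.1,  66. ]), array([511.5, 208.5,  66. ]), array([517.8, 161.4,  66. ])]
[array([490.2, 174.7,  34.7]), array([508.4, 211.7,  63.4])]
[array([519.5, 120. ,  62.4]), array([539.3, 154.1,  95.8])]
top 35 173.0 [254.93564606 238.35643768] [301.17327118 233.73267365] [array([508.7, 212.3,  66. ]), array([519.8, 121. ,  66. ]), array([514.2, 166.7,  66. ])]
scene 60 89.0 [334.20058918 244.49235153] [368.25235748 230.61941338] [array([524.2, 113.8,  66. ]), array([513.4, 207.8,  66. ]), array([518.9, 159.9,  66. ])]
[array([489.8, 173.6,  34. ]), array([508.6, 212. ,  62.2])]
[array([519.1, 119. ,  61.6]), array([539.5, 154.4,  94.7])]
top 35 173.0 [254.93564606 238.35643768] [301.17327118 233.73267365] [array([508.7, 212.3,  66. ]), array([519.8, 121. ,  66. ]), array([514.2, 166.7,  66. ])]
scene 70 111.5 [334.23941326 244.58764648] [368.29117584 230.71470833] [array([524.5, 113.6,  66. ]), array([513.7, 207.6,  66. ]), array([519.2, 159.7,  66. ])]
[array([489.9, 173.7,  33.7]), array([508.6, 212.1,  62. ])]
[array([519.1, 119.1,  61.4]), array([539.6, 154.4,  94.5])]
```

Run:
```python
from h import *
goto([((514,166.3,200),96.7,0),((514,166.3,64),96.7,0)])
```

```text
t 12.88 tcp [ 543.2 -289.9  206.5] open 33.8 F [-0.7  0.3 -0.1] M [0.07 0.01 0.03] j [-0.61  0.54  1.31 -0.    1.29  0.98]
  lin [-0.0384 -0.4556  0.0071] dr [-1.400e-01  2.000e-02 -9.785e+01]
  lin [-0.0381 -0.4554  0.1431] dr [-1.400e-01  2.000e-02 -9.785e+01]
```

Request:
step_arm:
  dr:
    - [0,0,-10]
    - [0,0,-20]
    - [0,0,-30]
    - [0,0,-40]
    - [0,0,-50]
    - [0,0,-60]
    - [0,0,-70]
    - [0,0,-80]
    - [0,0,-90]
    - [0,0,-98]
  linear:
    - [-0.004,-0.046,0.0]
    - [-0.008,-0.091,0.0]
    - [-0.0115,-0.137,0.0]
    - [-0.015,-0.182,0.0]
    - [-0.019,-0.228,0.0]
    - [-0.023,-0.273,0.0]
    - [-0.027,-0.32,0.0]
    - [-0.03,-0.364,0.0]
    - [-0.034,-0.41,0.0]
    - [-0.0384,-0.4556,0.007]
  claw: [0.045,0.045,0.045,0.045,0.045,0.045,0.045,0.045,0.045,0.045]

```text
time_s: 14.12
ee_pos: [514.1, 167.4, 199.7]
tcp_rot: [-2.079, -2.355, 0.001]
ft_force: [1.3, 0.7, 0.3]
opening: 44.7
```

Run:
```python
from h import *
goto([((514,166.3,200),96.7,0),((514,166.3,64),96.7,0)])
from plant import grab_frame
f=grab_frame('top')['img'];cv2.imwrite('pics/f1.png',cv2.convertScaleAbs(f,alpha=1.6))
f=grab_frame('scene')['img'];cv2.imwrite('pics/f2.png',f)
```

```text
t 14.12 tcp [514.1 167.4 199.7] open 44.7 F [1.3 0.7 0.3] M [-0.02 -0.14  0.02] j [ 0.17  0.41  1.55 -0.    1.18  0.05]
  lin [-0.0011 -0.0002 -0.0003] dr [-0.06  0.01  0.43]
  lin [-1.000e-03 -1.000e-04  1.357e-01] dr [-0.06  0.01  0.43]
```

View pics/f1.png

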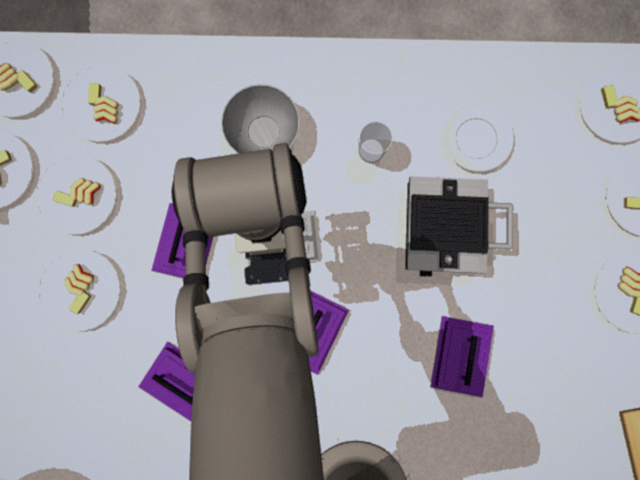

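View pics/f2.png

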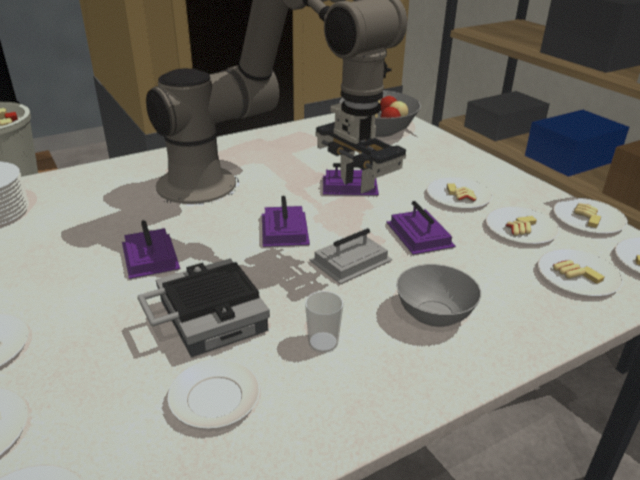

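Request:
step_arm:
  dr:
    - [0,0,0.4]
    - [0,0,0.4]
    - [0,0,0.4]
    - [0,0,0.4]
    - [0,0,0.4]
    - [0,0,0.4]
  linear:
    - [-0.001,0,0.03]
    - [-0.001,0,0.06]
    - [-0.001,0,0.09]
    - [-0.001,0,0.115]
    - [-0.001,0,0.137]
    - [-0.001,0,0.137]
  claw: [0.045,0.045,0.045,0.045,0.045,0.045]

```text
time_s: 14.98
ee_pos: [513.1, 163.9, 61.4]
tcp_rot: [-2.093, -2.339, 0.007]
ft_force: [-0.2, -0.4, 0.3]
opening: 44.9
```

Run:
```python
from h import *
goto([((514,166.3,63),96.7,0)])
from plant import grab_frame
f=grab_frame('scene')['img'];cv2.imwrite('pics/f3.png',cv2.resize(f[170:290,290:410],None,fx=5,fy=5,interpolation=cv2.INTER_CUBIC))
```

```text
t 14.97 tcp [513.1 163.9  61.4] open 44.9 F [-0.2 -0.4  0.3] M [ 0.   -0.1  -0.04] j [ 0.17  0.58  1.7  -0.    0.86  0.06]
  lin [ 0.0022  0.0011 -0.0016] dr [-0.31  0.03 -0.33]
```

View pics/f3.png

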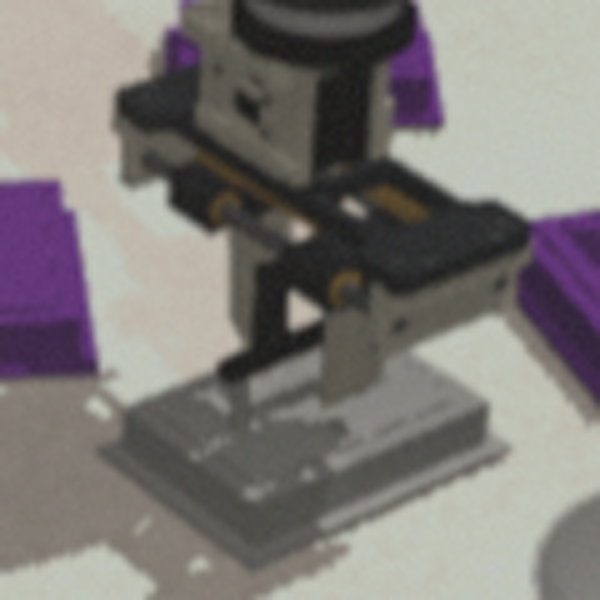

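Request:
step_arm:
  dr:
    - [0,0,0]
    - [0,0,0]
    - [0,0,0]
    - [0,0,0]
    - [0,0,0]
    - [0,0,0]
    - [0,0,0]
  linear:
    - [0.001,0,-0.001]
    - [0.001,0,-0.001]
    - [0.001,0,-0.001]
    - [0.001,0,-0.001]
    - [0.001,0,-0.001]
    - [0.001,0,-0.001]
    - [0.001,0,-0.001]
  claw: [0.03,0.02,0.0,0.0,0.0,0.0,0.0]
  force: 40

```text
time_s: 15.9
ee_pos: [514.8, 166.0, 64.8]
tcp_rot: [2.093, 2.343, 0.001]
ft_force: [-0.8, -0.6, 4.5]
opening: 10.4
```

Run:
```python
from h import *
goto([((514,166.3,63),96.7,0)])
from plant import grab_frame
f=grab_frame('scene')['img'];cv2.imwrite('pics/f4.png',cv2.resize(f[170:290,290:410],None,fx=5,fy=5,interpolation=cv2.INTER_CUBIC))
goto([((514,166.3,63),96.7,0)])
```

```text
t 15.90 tcp [514.8 166.   64.8] open 10.4 F [-0.8 -0.6  4.5] M [-0.02 -0.03  0.04] j [ 0.17  0.58  1.7  -0.    0.87  0.06]
  lin [ 0.0004 -0.0007  0.0018] dr [ 0.04  0.   -0.25]
t 15.95 tcp [514.8 166.   64.8] open 10.6 F [-0.4  0.3  5.8] M [-0.01 -0.03  0.04] j [ 0.17  0.58  1.7  -0.    0.87  0.06]
  lin [ 0.0004 -0.0007  0.0018] dr [ 0.04  0.   -0.25]
```

View pics/f4.png

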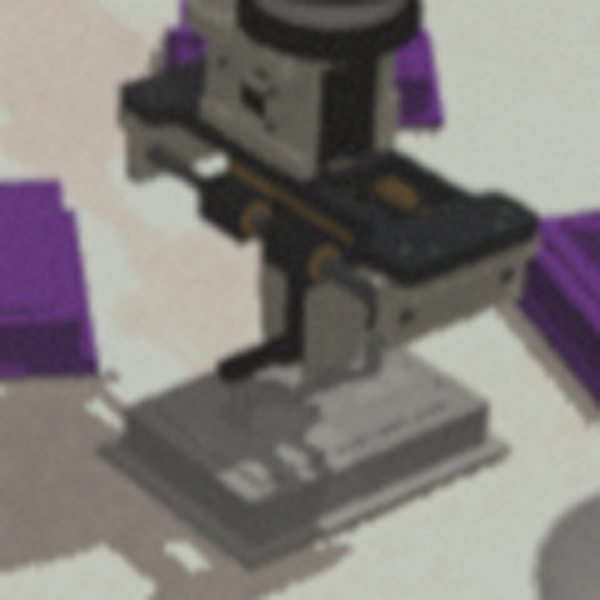

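Request:
step_arm:
  dr:
    - [0,0,0]
    - [0,0,0]
    - [0,0,0]
    - [0,0,0]
    - [0,0,0]
    - [0,0,0]
    - [0,0,0]
  linear:
    - [0,0,-0.005]
    - [0,0,-0.02]
    - [0,0,-0.045]
    - [0,0,-0.07]
    - [0,0,-0.1]
    - [0,0,-0.125]
    - [0,0,-0.125]
  claw: [0,0,0,0,0,0,0]

```text
time_s: 16.82
ee_pos: [515.5, 166.1, 191.7]
tcp_rot: [2.091, 2.341, 0.006]
ft_force: [-0.0, 0.2, -3.4]
opening: 10.7
```

Run:
```python
from h import *
goto([((546.8,-171.6,190),88.8,0),((546.8,-171.6,155),88.8,0)])
```

```text
t 16.82 tcp [515.5 166.1 191.7] open 10.7 F [-0.   0.2 -3.4] M [-0.06 -0.11 -0.02] j [ 0.17  0.42  1.56 -0.    1.16  0.06]
  lin [-0.3391 -0.0068  0.0016] dr [ 0.26 -0.03  7.65]
  lin [-0.3391 -0.007   0.0366] dr [ 0.26 -0.03  7.65]
```

Request:
step_arm:
  dr:
    - [0,0,1]
    - [0,0,2]
    - [0,0,3]
    - [0,0,4]
    - [0,0,5]
    - [0,0,6]
    - [0,0,7]
    - [0,0,7.6]
    - [0,0,7.6]
    - [0,0,7.6]
  linear:
    - [-0.02,0,0]
    - [-0.06,-0.001,0]
    - [-0.105,-0.002,0]
    - [-0.15,-0.003,0]
    - [-0.195,-0.004,0]
    - [-0.24,-0.005,0]
    - [-0.28,-0.006,0]
    - [-0.315,-0.007,0]
    - [-0.339,-0.007,0]
    - [-0.339,-0.007,0]
  claw: [0,0,0,0,0,0,0,0,0,0]

```text
time_s: 18.08
ee_pos: [545.1, -173.5, 188.5]
tcp_rot: [-2.245, -2.195, 0.001]
ft_force: [-1.0, 0.7, -3.2]
opening: 10.6
```

Run:
```python
from h import *
goto([((546.8,-171.6,155),88.8,0),((546.8,-171.6,145),88.8,0)])
```

```text
t 18.07 tcp [ 545.1 -173.5  188.5] open 10.6 F [-1.   0.7 -3.2] M [ 0.03 -0.09  0.02] j [-0.44  0.48  1.47 -0.    1.19 -0.42]
  lin [0.0019 0.0017 0.0335] dr [-0.09 -0.03 -0.1 ]
  lin [0.0019 0.0017 0.0435] dr [-0.09 -0.03 -0.1 ]
```

Request:
step_arm:
  dr:
    - [0,0,0]
    - [0,0,0]
    - [0,0,0]
    - [0,0,0]
  linear:
    - [0.001,0.001,0.012]
    - [0.001,0.001,0.024]
    - [0.001,0.001,0.0335]
    - [0.001,0.001,0.0335]
  claw: [0,0,0,0]

```text
time_s: 18.58
ee_pos: [546.2, -170.0, 154.9]
tcp_rot: [-2.241, -2.198, 0.001]
ft_force: [1.0, 0.1, -2.2]
opening: 10.7
```

Run:
```python
from h import *
goto([((546.8,-171.6,145),88.8,0)])
from plant import grab_frame
f=grab_frame('scene')['img'];cv2.imwrite('pics/g0.png',f);cv2.imwrite('pics/g1.png',cv2.resize(f[200:350,130:290],None,fx=4.5,fy=4,interpolation=cv2.INTER_CUBIC))
goto([((546.8,-171.6,145),88.8,0)])
```

```text
t 18.57 tcp [ 546.2 -170.   154.9] open 10.7 F [ 1.   0.1 -2.2] M [-0.02 -0.07  0.05] j [-0.44  0.51  1.52 -0.    1.12 -0.42]
  lin [-0.0016  0.0007  0.0099] dr [-0.12 -0.05  0.09]
t 18.62 tcp [ 546.6 -170.3  155.6] open 10.6 F [ 0.3 -0.1 -1.5] M [-0.02 -0.13  0.05] j [-0.44  0.51  1.52 -0.    1.12 -0.42]
  lin [-0.0013  0.0003  0.0106] dr [-0.05 -0.02  0.08]
```

View pics/g1.png

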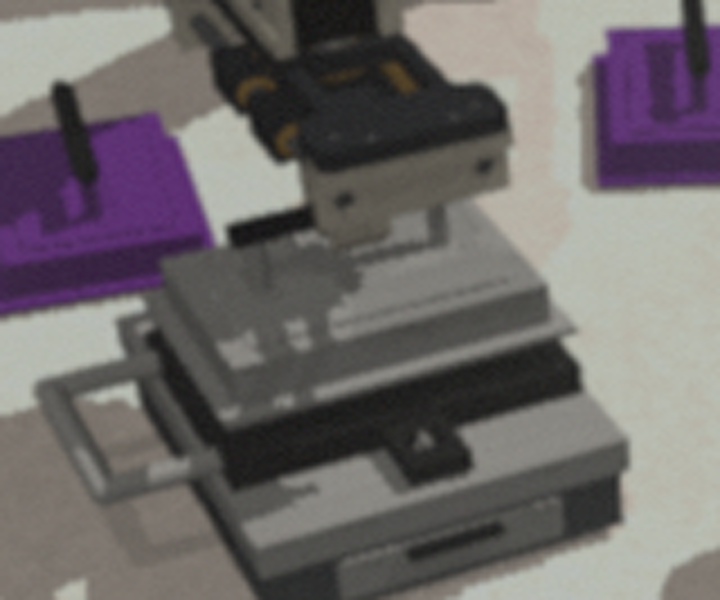

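Run:
```python
from h import *
def P(x,y,z,c): return ((proj('scene',np.r_[c+x*gx+y*gy,z])-[130,200]+.5)*[4.5,4]).round(0)
cl=np.array([546.6,-170.]);cp=np.array([546.8,-171.3])
for x in(74,-74): print('flange',x,P(x,-54,94.3,cl),P(x,-54,97,cl))
for x in(75,-75): print('plate',x,P(x,-55,76,cp),P(x,-55,60,cp))
print('slim top',P(0,-71,76,cp))
# px per mm
print(P(75,-55,76,cp+[1,0])-P(75,-55,76,cp),P(75,-55,76,cp+[0,10])-P(75,-55,76,cp))
f=cv2.imread('pics/g0.png')
cv2.imwrite('pics/g2.png',cv2.resize(f[255:325,165:275],None,fx=7,fy=7,interpolation=cv2.INTER_CUBIC))
def Q(x,y,z,c): return ((proj('scene',np.r_[c+x*gx+y*gy,z])-[165,255]+.5)*7).round(0)
for x in(74,-74): print('flange',x,Q(x,-54,94.3,cl),Q(x,-54,97,cl))
for x in(75,-75): print('plate',x,Q(x,-55,76,cp),Q(x,-55,60,cp))
```

```text
flange 74 [583. 332.] [583. 327.]
flange -74 [231. 429.] [230. 424.]
plate 75 [585. 366.] [587. 393.]
plate -75 [232. 465.] [237. 493.]
slim top [429. 434.]
[1. 1.] [22. -7.]
flange 74 [662. 196.] [661. 188.]
flange -74 [115. 366.] [114. 358.]
plate 75 [666. 255.] [668. 303.]
plate -75 [116. 429.] [123. 478.]
```

View pics/g2.png

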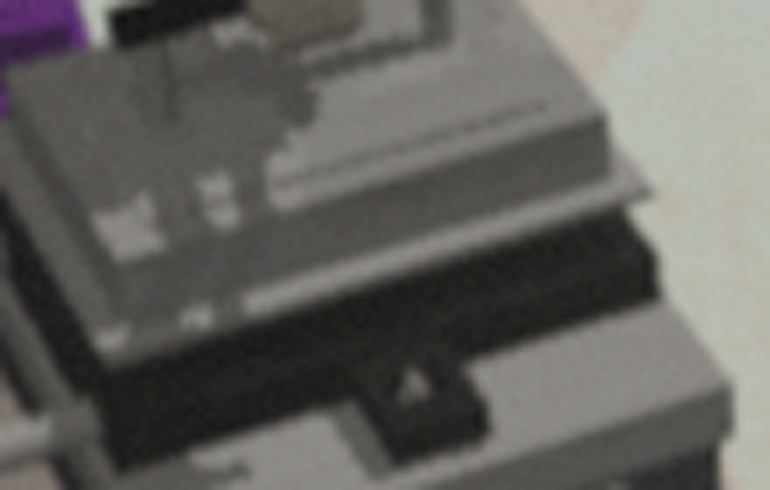

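Request:
step_arm:
  dr:
    - [0,0,0]
    - [0,0,0]
    - [0,0,0]
    - [0,0,0]
    - [0,0,0]
  linear:
    - [-0.0006,0.0002,0.004]
    - [-0.0006,0.0002,0.008]
    - [-0.0006,0.0002,0.012]
    - [-0.0006,0.0002,0.014]
    - [-0.0006,0.0002,0.014]
  claw: [0,0,0,0,0]

```text
time_s: 19.25
ee_pos: [546.8, -171.3, 141.8]
tcp_rot: [-2.244, -2.199, 0.0]
ft_force: [-0.2, -0.8, -2.7]
opening: 10.5
```

Run:
```python
from h import *
goto([((546.3,-171.0,137.3),88.8,0)])
from plant import grab_frame
f=grab_frame('scene')['img'];cv2.imwrite('pics/g3.png',cv2.resize(f[245:325,165:275],None,fx=7,fy=7,interpolation=cv2.INTER_CUBIC))
goto([((546.3,-171.0,137.3),88.8,0)])
```

```text
t 19.25 tcp [ 546.8 -171.3  141.8] open 10.5 F [-0.2 -0.8 -2.7] M [ 0.03 -0.15 -0.07] j [-0.44  0.53  1.53 -0.    1.09 -0.42]
  lin [ 0.0003 -0.0005  0.0045] dr [-0.02 -0.    0.04]
t 19.30 tcp [ 546.9 -171.3  142. ] open 10.5 F [ 0.  -1.1 -2.3] M [-0.05 -0.1   0.  ] j [-0.44  0.52  1.53 -0.    1.09 -0.42]
  lin [ 0.0003 -0.0006  0.0047] dr [-0.    0.    0.05]
```

View pics/g3.png

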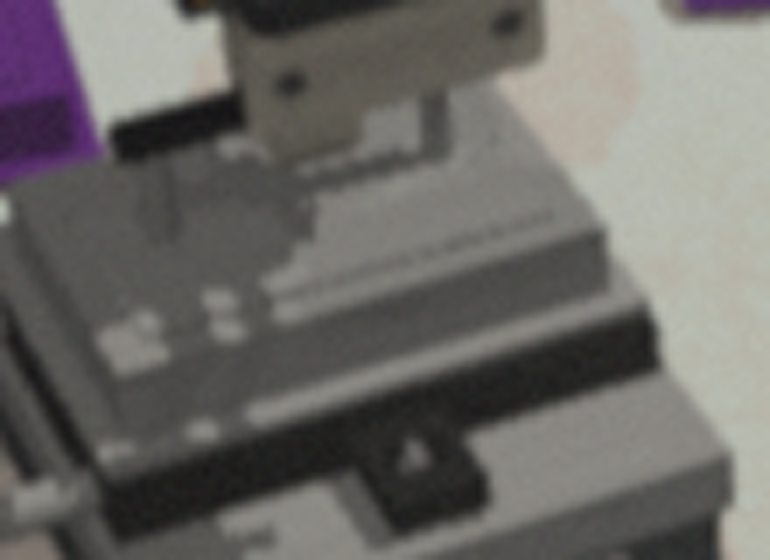

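Well centred. Lower gently onto the border.

Request:
step_arm:
  dr:
    - [0,0,0]
    - [0,0,0]
    - [0,0,0]
    - [0,0,0]
    - [0,0,0]
    - [0,0,0]
  linear:
    - [0,0,0.001]
    - [0,-0.0003,0.002]
    - [0,-0.0003,0.003]
    - [0,-0.0003,0.004]
    - [0,-0.0003,0.005]
    - [0,-0.0003,0.005]
  claw: [0,0,0,0,0,0]
  force: 25

```text
time_s: 20.05
ee_pos: [546.5, -171.3, 137.3]
tcp_rot: [2.243, 2.199, -0.0]
ft_force: [-1.7, 1.1, 2.0]
opening: 11.4
```

Run:
```python
from h import *
goto([((546.3,-171.0,137.3),88.8,0)])
from plant import grab_frame
f=grab_frame('scene')['img'];cv2.imwrite('pics/g4.png',cv2.resize(f[245:325,165:275],None,fx=7,fy=7,interpolation=cv2.INTER_CUBIC))
goto([((546.3,-171.0,137.3),88.8,0)])
```

```text
t 20.05 tcp [ 546.5 -171.3  137.3] open 11.4 F [-1.7  1.1  2. ] M [ 0.05  0.09 -0.02] j [-0.44  0.53  1.54 -0.    1.08 -0.42]
  lin [ 0.0003 -0.0002  0.    ] dr [0.01 0.01 0.05]
t 20.10 tcp [ 546.5 -171.3  137.3] open 11.2 F [-1.8  0.8  1.9] M [ 0.01  0.2  -0.05] j [-0.44  0.53  1.54 -0.    1.08 -0.42]
  lin [ 0.0003 -0.0002  0.    ] dr [0.01 0.01 0.05]
```

View pics/g4.png

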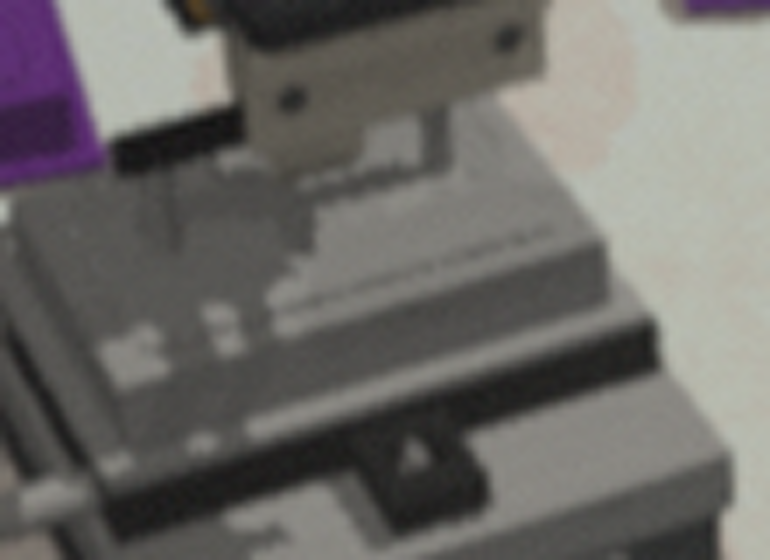

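Request:
step_arm:
  dr:
    - [0,0,0]
    - [0,0,0]
    - [0,0,0]
    - [0,0,0]
    - [0,0,0]
    - [0,0,0]
    - [0,0,0]
    - [0,0,0]
    - [0,0,0]
  linear:
    - [0,0,0]
    - [0,0,0]
    - [0,0,0]
    - [0,0,0]
    - [0,0,-0.01]
    - [0,0,-0.03]
    - [0,0,-0.06]
    - [0,0,-0.1]
    - [0,0,-0.1]
  claw: [0.015,0.03,0.045,0.045,0.045,0.045,0.045,0.045,0.045]

```text
time_s: 21.22
ee_pos: [548.1, -172.0, 241.2]
tcp_rot: [2.238, 2.194, 0.004]
ft_force: [0.2, 0.0, -0.2]
opening: 44.9
```

Request:
step_arm:
  dr:
    - [0,0,0]
    - [0,0,0]
    - [0,0,0]
    - [0,0,0]
    - [0,0,0]
    - [0,0,0]
    - [0,0,0]
    - [0,0,0]
  linear:
    - [0.04,0,0]
    - [0.1,0,0]
    - [0.15,0,0]
    - [0.2,0,0]
    - [0.25,0,0]
    - [0.3,0,0]
    - [0.35,0,0]
    - [0.35,0,0]
  claw: [0.045,0.045,0.045,0.045,0.045,0.045,0.045,0.045]

```text
time_s: 22.22
ee_pos: [552.8, 181.8, 236.3]
tcp_rot: [-2.238, -2.203, 0.001]
ft_force: [-0.1, -0.1, 0.2]
opening: 45.1
```

Run:
```python
from h import *
goto([((546.3,-171.0,137.3),88.8,0)])
from plant import grab_frame
f=grab_frame('scene')['img'];cv2.imwrite('pics/h1.png',cv2.resize(f[215:345,125:285],None,fx=5,fy=4.6,interpolation=cv2.INTER_CUBIC))
f=grab_frame('top')['img'];cv2.imwrite('pics/h0.png',f);cv2.imwrite('pics/h2.png',cv2.resize(cv2.convertScaleAbs(f[170:280,400:520],alpha=2),None,fx=5.4,fy=5.4,interpolation=cv2.INTER_CUBIC))
```

```text
t 22.23 tcp [552.8 181.8 236.3] open 45.1 F [-0.1 -0.1  0.2] M [ 0.04 -0.08  0.03] j [0.19 0.45 1.37 0.   1.32 0.2 ]
  lin [-0.3529 -0.001   0.0989] dr [-0.06 -0.02  0.31]
```

View pics/h1.png

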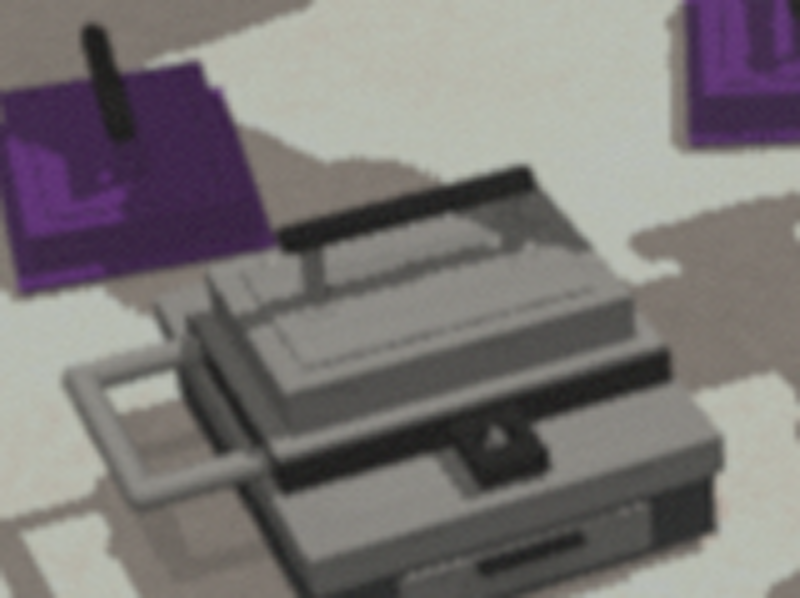

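View pics/h2.png

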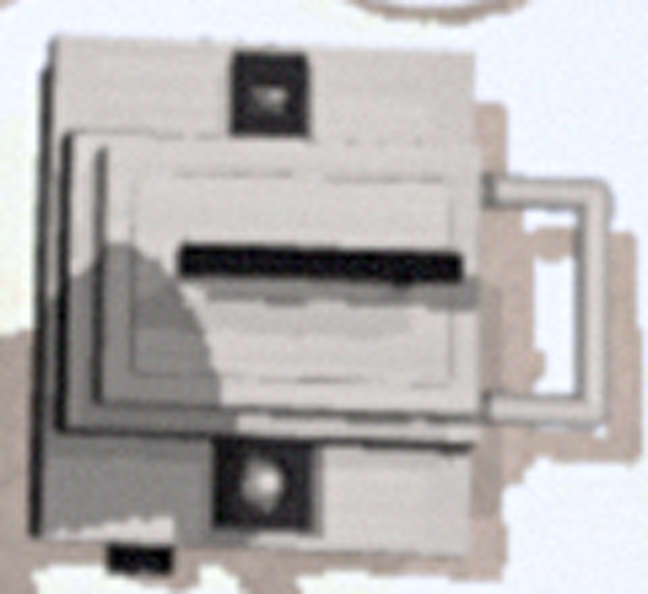

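Run:
```python
from h import *
t=lambda p:((p[0]+.5)/5.4-.5+400,(p[1]+.5)/5.4-.5+170)
s=lambda p:((p[0]+.5)/5-.5+125,(p[1]+.5)/4.6-.5+215)
a=tri(t((180,261)),s((532,178)));b=tri(t((462,266)),s((282,241)))
print(a.round(1),b.round(1),((a+b)/2).round(1),C)
```

```text
[ 546.2 -124.7  135.1] [ 546.1 -220.3  137.2] [ 546.2 -172.5  136.2] [ 546.3 -170.5]
```

Run:
```python
from h import *
from plant import grab_frame
f=grab_frame('scene')['img'];cv2.imwrite('pics/i1.png',f);a=cv2.imread('pics/h0.png')
print(cv2.boundingRect(np.array([[0,0]])))
def ends(im,x0,y0,x1,y1,th):
    m=(im[y0:y1,x0:x1].max(2)<th).astype(np.uint8)
    c,_=cv2.findContours(m,0,cv2.CHAIN_APPROX_NONE)
    k=max(c,key=cv2.contourArea);r=cv2.minAreaRect(k);bx=cv2.boxPoints(r);s=bx[np.argsort(bx[:,0])]
    print(cv2.contourArea(k),r);return s[:2].mean(0)+[x0,y0],s[2:].mean(0)+[x0,y0]
T=ends(a,428,208,490,230,35)
for th in(50,60):
    S=ends(f,178,245,240,275,th);print(T,S)
    a1,b1=tri(T[0],S[1]),tri(T[1],S[0]);print(a1.round(1),b1.round(1),((a1+b1)/2).round(1))
# flange near edge + plate lower edges residual views
cv2.imwrite('pics/i2.png',cv2.resize(f[245:325,155:275],None,fx=6.6,fy=7,interpolation=cv2.INTER_CUBIC))
```

```text
(0, 0, 1, 1)
214.0 ((30.51752471923828, 10.614433288574219), (51.129024505615234, 5.539734363555908), 2.6025619506835938)
177.0 ((27.595346450805664, 15.325752258300781), (5.079585552215576, 50.95970916748047), 73.68614959716797)
(array([432.97938156, 217.45360851]), array([484.05566788, 219.77525806])) (array([181.1413765 , 267.48301125]), array([230.04931641, 253.16849327]))
[ 546.4 -125.7  135.8] [ 544.6 -219.4  134.9] [ 545.5 -172.6  135.3]
218.5 ((27.53774070739746, 15.632074356079102), (5.906503677368164, 52.05964660644531), 74.05460357666016)
(array([432.97938156, 217.45360851]), array([484.05566788, 219.77525806])) (array([180.50944161, 267.7830162 ]), array([230.56604004, 253.48113251]))
[ 546.8 -125.3  135.2] [ 544.4 -220.2  134.3] [ 545.6 -172.8  134.7]
```

View pics/i2.png

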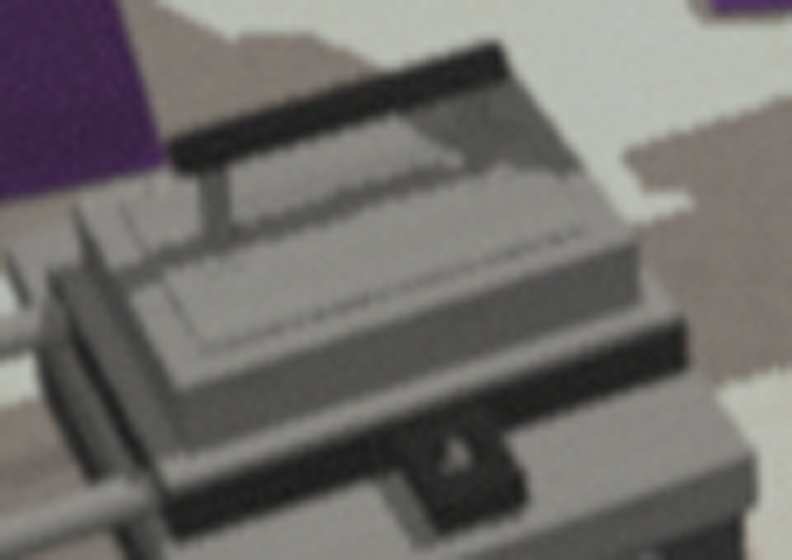

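Run:
```python
from plant import *
print(finish_job()); s=state(); print(s['time_s'],s['ee_pos'],s['ft_force'])
```

```text
the job is handed in; nothing more can be done
None
the job is handed in; nothing more can be done
```

The plate is turned ribbed face up and seated on both pins, with the lid on it. I handed the job in at about 22 s; no verdict was reported.

**How it went:** I lifted the plate by its bar so that it hung. Then I tilted it the other way with the wrist, rested its far edge on the deck and laid it down end for end. I then gripped the lid by its bar and lowered it into the border. Contact showed as the wrist force changing from about −2.5 N to +2 N, at the expected height.

**Last checks:**
- **Plate:** Both pins show through the hole and the slot. The plate's centre in the top view is within about 0.5 mm of where it started.
- **Lid:** Its bar measures 73.0 mm higher than on the table, where 72.5 mm is expected. It is level along its length within the measuring noise, and centred to about 2 mm.
- **Cameras:** They differ by 1–3 mm on the grill's position.
- **Levelness:** A first hand-picked reading put the bar's two ends 2 mm apart in height. The mask-based reading showed about 1 mm, the same difference as when the lid stood on the table. Across the lid I judged levelness only from its height and the even edge in the picture.

**Slip during the lift:** I first entered one shift on the wrong tool axis, which carried the partly raised plate about 40 mm sideways. It was already clear of the pins, nothing was hit as far as I could see, and I corrected it.

**Bystanders:** I did not re-measure the bowl, the dish or the tumbler at the end; the arm stayed clear of them and they looked unmoved in the pictures.

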